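# Scoop tube caps from a tilt-out bin into the tray

## Robot

A 6-joint arm with a two-finger parallel gripper is mounted at the origin on the work surface. World frame = base frame: x ahead of the robot, y to its left, z up, the work surface at z = 0. Lengths are in m, angles in rad, forces in N, time in s.
With the tool pointing down it reaches from about 0.275 to 0.75 m from the base axis. Payload 10.2 kg.
Tool frame: the origin (TCP) lies midway between the tips of the shut fingers; the grasp point (between the pads) lies 19 mm behind it; z points along the fingers, y is the direction in which the jaws open and shut (so a half turn about z gives the same grasp; the last joint's range is limited). The gripper opens to 85 mm and grips with 20 to 120 N. Pads are 22 mm wide; open, the fingers measure 114 mm over their backs; the gripper's body (76 mm by 85 mm) begins 54 mm behind the grasp point. The pads swing forward as they close: fully open they stand 13 mm farther back than shut.
Start: joints at [-1.458, 0.313, 1.498, -0, 1.331, -0.223], TCP at [0.173, -0.496, 0.231] pointing down, gripper open.
Joint ranges: [-2.94, 2.94], [-0.97, 2.17], [0.19, 2.56], [-1.23, 4.37], [0.02, 3.11], [-2.88, 2.88]. Speed limits (rad/s): [2.39, 2.39, 3.01, 3.14, 3.14, 3.14].

## Interface

Orientations are given as a unit quaternion [w, x, y, z].
In Python, from rig import ctrl, vision gives the robot as it stands.
- The arm moves only by the shell command python3 -m creep 'ROWS' [FORCE]. ROWS is JSON, a list of rows, each a list of 7 numbers: the turn, a rotation vector about the tool's x, y, z in degrees, then the shift along the tool's x, y, z in mm, then the finger opening in mm, from 0 to 85.4. In form: [[wx, wy, wz, dx, dy, dz, gripper], ...]. A call has 1 to 8 rows; each row is the pose to reach, as a shift and turn from the pose measured when the call began, along the tool's axes at that moment; what a row does not reach only later rows make up. A row lasts 1/8 s, in which the tool goes at most 62.5 mm and 10.7 degrees, less where a joint would pass 70% of its speed; a pose out of reach is approached as far as the arm can. A call with a gripper value outside its range is refused whole. The fingers move at their own pace and stop on an object; FORCE is the grip in N (left out, the last holds). Time passes only in rows, so rows that repeat a pose let the fingers close. It gives the time, the measured TCP pose, the force and the opening at its end, in the units of the state.
- ctrl.sense(): the state, without advancing time (a new reading comes with each control period).
- vision.read_camera(name): name is "side" or "top" or "wrist"; returns the picture (480x640x3 uint8, red, green, blue); there is no depth.
- vision.camera_info(name): a dict with "fx", "fy", "cx", "cy" (pixels), "xyz" and "attitude" of the camera in the world. Camera axes: x right, y down, z forward; pixel columns grow to the right and rows downward; lengths in m; the calibration is good to about 2 mm. A picture is of the moment at which its call begins: read the wrist's pose just before it. camera_info takes no time and is no camera call; for the wrist camera it gives the pose at the moment of the call.
- ctrl.hand_in(): hands the job in, once; it reports no verdict.
The state is a dict: "clock": time; "qpos": joint angles; "qvel": joint speeds; "tau": joint torques, N m; "tool_pos": TCP position; "eef_rot": TCP orientation; "wrist_force": force on the tool from outside, world axes, zero at the start; "wrist_torque": the same for the moment, N m; "gripper_width": finger opening in m.
Only numpy, scipy, OpenCV 4.12 (cv2) and the standard library are available. Lean on these libraries where they do the work, as an engineer would, in place of code of your own. Each camera call takes 0.05 s, during which the arm holds its last target.

## Task

Swing the yellow bin of the cap dispenser fully forward by its pull bar, lift at least two yellow caps out of it in one load with the scoop, and tip them into the white tray. Then set the scoop down flat on the bench, clear of the tray, and swing the bin fully shut again. Do not touch the caps with the fingers or spill any (each ends in the tray or back in the bin), leave the pink bin shut and do not disturb the bottle, the jar or the tube rack.

Things in the scene. Friction and masses are not known exactly. Their poses are not given: they have to be found in the camera images.
- bin_yellow (a joint): angle of the yellow-fronted tilt-out bin: 0 = shut (front panel upright), grows as the top swings forward out of the rack, stop at 1.05 rad. Light friction; by its weight it stays fully open or shut, in between it falls one way or the other
- bin_yellow_hinge (a point): on the yellow bin's hinge axis, mid width, 60 mm above the bench. Frame turns with the bin: y along the hinge, z up the front panel (to the pull bar), x back along the floor. In it: front panel 106 mm wide, inner face x = 0, z from 0 to 110 mm, 4 mm thick; side walls' inner faces y = +-50 mm, 102 mm high (86 mm in the rear half); rear wall x = 86 mm, 32 mm high; open top
- bin_yellow_inside (a point): point in the yellow bin at x = 45, z = 20 mm of the hinge frame, same axes. Inside, the floor (face at z = 0) runs from x = 86 to 30 mm and a flat 45 degree bevel joins it to the panel at z = 30 mm. Fully open, the panel slopes down into the bin at 30 degrees, then the bevel rises at 15 and the floor at 60 degrees; the caps lie on the bevel, between panel and floor
- bin_yellow_bar (a point): middle of the yellow bin's pull bar: a round steel bar 10 mm in diameter and 74 mm long (along the hinge's y axis), carried by two stems at y = +-31 mm above the panel's top edge, at x = -2, z = 135 mm in the hinge's frame; clear space in front of and behind it
- bin_pink (a joint): angle of the pink-fronted bin beside it, the same in build, 0 = shut; holds pink caps and is not to be opened
- bin_pink_bar (a point): middle of the pink bin's pull bar
- rack: blue dispenser base plate 190 x 280 x 8 mm; origin at the centre of its underside, front towards its -x. It carries two blue housings side by side (130 mm apart along its y; which is left varies), each with one bin; their hinges lie parallel to its y axis, 60 mm in front of its centre. Fixed
- scoop: hand scoop, about 0.1 kg: metal pan 70 mm long (x), 60 mm wide, 2 mm thick, side walls 22 mm (ending at x = 26 mm) and rear wall 30 mm high, open front edge at x = +35 mm; black flat-sided grip 14 mm wide (y) and 30 mm deep (z), x = -35 to -110 mm, axis 85 mm above the pan's underside. Origin at the centre of the pan's underside, x to the front edge, z up. Starts flat on the bench
- scoop_grip (a point): point on the axis of the scoop's grip, 70 mm behind and 85 mm above the scoop's origin; good place to hold it
- scoop_pan (a point): centre of the scoop pan's upper face, axes as the scoop's
- tray: white open tray 160 (x) x 140 (y) x 50 mm high, walls and floor 4 mm; origin at the centre of its underside. Fixed to the bench; left or right of the rack
- wash_bottle: bystander: white bottle with red cap, 66 mm in diameter, 150 mm high; origin at the centre of its underside
- stain_jar: bystander: amber jar with black cap, 44 mm in diameter, 85 mm high; origin at the centre of its underside
- tube_rack: bystander: blue rack 80 (x) x 140 (y) mm with standing sample tubes, 107 mm high; origin at the centre of its underside. Fixed
- cap0: yellow tube cap, a barrel 16 mm in diameter and 18 mm high with bevelled ends, smooth plastic, 12 g; origin at its centre; it starts loose on the floor of the yellow bin and tumbles freely when the bin tilts
- cap1: yellow tube cap, a barrel 16 mm in diameter and 18 mm high with bevelled ends, smooth plastic, 12 g; origin at its centre; it starts loose on the floor of the yellow bin and tumbles freely when the bin tilts
- cap2: yellow tube cap, a barrel 16 mm in diameter and 18 mm high with bevelled ends, smooth plastic, 12 g; origin at its centre; it starts loose on the floor of the yellow bin and tumbles freely when the bin tilts
- cap3: yellow tube cap, a barrel 16 mm in diameter and 18 mm high with bevelled ends, smooth plastic, 12 g; origin at its centre; it starts loose on the floor of the yellow bin and tumbles freely when the bin tilts
- cap4: yellow tube cap, a barrel 16 mm in diameter and 18 mm high with bevelled ends, smooth plastic, 12 g; origin at its centre; it starts loose on the floor of the yellow bin and tumbles freely when the bin tilts
Mind the look-alikes: they are no part of the job. What is shaped like the scoop but orange is not meant.

How it is judged:
On the way, in this order (a step that is already met when the one before it is completed fails the run):
1. the yellow bin is swung forward (at least 0.85 rad) (value of joint bin_yellow above 0.85 rad), for 0.2 s.
2. at least two yellow caps lie in the scoop's pan, carried clear of the bin (pan centre over 130 mm from the bin's hinge) ((distance between each of cap0, cap1 and scoop_pan below 0.042 m or distance between each of cap0, cap2 and scoop_pan below 0.042 m or distance between each of cap0, cap3 and scoop_pan below 0.042 m or distance between each of cap0, cap4 and scoop_pan below 0.042 m or distance between each of cap1, cap2 and scoop_pan below 0.042 m or distance between each of cap1, cap3 and scoop_pan below 0.042 m or distance between each of cap1, cap4 and scoop_pan below 0.042 m or distance between each of cap2, cap3 and scoop_pan below 0.042 m or distance between each of cap2, cap4 and scoop_pan below 0.042 m or distance between each of cap3, cap4 and scoop_pan below 0.042 m) and distance between scoop_pan and bin_yellow_hinge above 0.13 m), for 0.2 s.
3. at least two yellow caps are in the tray ((((x of cap0 in the frame of tray between -0.076 and 0.076 m and y of cap0 in the frame of tray between -0.066 and 0.066 m and z of cap0 in the frame of tray between 0 and 0.05 m) and (x of cap1 in the frame of tray between -0.076 and 0.076 m and y of cap1 in the frame of tray between -0.066 and 0.066 m and z of cap1 in the frame of tray between 0 and 0.05 m)) or ((x of cap0 in the frame of tray between -0.076 and 0.076 m and y of cap0 in the frame of tray between -0.066 and 0.066 m and z of cap0 in the frame of tray between 0 and 0.05 m) and (x of cap2 in the frame of tray between -0.076 and 0.076 m and y of cap2 in the frame of tray between -0.066 and 0.066 m and z of cap2 in the frame of tray between 0 and 0.05 m)) or ((x of cap0 in the frame of tray between -0.076 and 0.076 m and y of cap0 in the frame of tray between -0.066 and 0.066 m and z of cap0 in the frame of tray between 0 and 0.05 m) and (x of cap3 in the frame of tray between -0.076 and 0.076 m and y of cap3 in the frame of tray between -0.066 and 0.066 m and z of cap3 in the frame of tray between 0 and 0.05 m)) or ((x of cap0 in the frame of tray between -0.076 and 0.076 m and y of cap0 in the frame of tray between -0.066 and 0.066 m and z of cap0 in the frame of tray between 0 and 0.05 m) and (x of cap4 in the frame of tray between -0.076 and 0.076 m and y of cap4 in the frame of tray between -0.066 and 0.066 m and z of cap4 in the frame of tray between 0 and 0.05 m)) or ((x of cap1 in the frame of tray between -0.076 and 0.076 m and y of cap1 in the frame of tray between -0.066 and 0.066 m and z of cap1 in the frame of tray between 0 and 0.05 m) and (x of cap2 in the frame of tray between -0.076 and 0.076 m and y of cap2 in the frame of tray between -0.066 and 0.066 m and z of cap2 in the frame of tray between 0 and 0.05 m)) or ((x of cap1 in the frame of tray between -0.076 and 0.076 m and y of cap1 in the frame of tray between -0.066 and 0.066 m and z of cap1 in the frame of tray between 0 and 0.05 m) and (x of cap3 in the frame of tray between -0.076 and 0.076 m and y of cap3 in the frame of tray between -0.066 and 0.066 m and z of cap3 in the frame of tray between 0 and 0.05 m)) or ((x of cap1 in the frame of tray between -0.076 and 0.076 m and y of cap1 in the frame of tray between -0.066 and 0.066 m and z of cap1 in the frame of tray between 0 and 0.05 m) and (x of cap4 in the frame of tray between -0.076 and 0.076 m and y of cap4 in the frame of tray between -0.066 and 0.066 m and z of cap4 in the frame of tray between 0 and 0.05 m)) or ((x of cap2 in the frame of tray between -0.076 and 0.076 m and y of cap2 in the frame of tray between -0.066 and 0.066 m and z of cap2 in the frame of tray between 0 and 0.05 m) and (x of cap3 in the frame of tray between -0.076 and 0.076 m and y of cap3 in the frame of tray between -0.066 and 0.066 m and z of cap3 in the frame of tray between 0 and 0.05 m)) or ((x of cap2 in the frame of tray between -0.076 and 0.076 m and y of cap2 in the frame of tray between -0.066 and 0.066 m and z of cap2 in the frame of tray between 0 and 0.05 m) and (x of cap4 in the frame of tray between -0.076 and 0.076 m and y of cap4 in the frame of tray between -0.066 and 0.066 m and z of cap4 in the frame of tray between 0 and 0.05 m)) or ((x of cap3 in the frame of tray between -0.076 and 0.076 m and y of cap3 in the frame of tray between -0.066 and 0.066 m and z of cap3 in the frame of tray between 0 and 0.05 m) and (x of cap4 in the frame of tray between -0.076 and 0.076 m and y of cap4 in the frame of tray between -0.066 and 0.066 m and z of cap4 in the frame of tray between 0 and 0.05 m)))), for 0.3 s.
At the end, for the whole second after the job is handed in: At least two yellow caps at rest in the tray, every other one in the tray or the yellow bin; both bins shut (under 0.06 rad); scoop at rest flat on the bench (origin under 6 mm high, tilt under 0.1 rad), its pan centre over 90 mm from the tray centre (((((x of cap0 in the frame of tray between -0.076 and 0.076 m and y of cap0 in the frame of tray between -0.066 and 0.066 m and z of cap0 in the frame of tray between 0 and 0.05 m) and linear speed of cap0 below 0.03 m/s) and ((x of cap1 in the frame of tray between -0.076 and 0.076 m and y of cap1 in the frame of tray between -0.066 and 0.066 m and z of cap1 in the frame of tray between 0 and 0.05 m) and linear speed of cap1 below 0.03 m/s)) or (((x of cap0 in the frame of tray between -0.076 and 0.076 m and y of cap0 in the frame of tray between -0.066 and 0.066 m and z of cap0 in the frame of tray between 0 and 0.05 m) and linear speed of cap0 below 0.03 m/s) and ((x of cap2 in the frame of tray between -0.076 and 0.076 m and y of cap2 in the frame of tray between -0.066 and 0.066 m and z of cap2 in the frame of tray between 0 and 0.05 m) and linear speed of cap2 below 0.03 m/s)) or (((x of cap0 in the frame of tray between -0.076 and 0.076 m and y of cap0 in the frame of tray between -0.066 and 0.066 m and z of cap0 in the frame of tray between 0 and 0.05 m) and linear speed of cap0 below 0.03 m/s) and ((x of cap3 in the frame of tray between -0.076 and 0.076 m and y of cap3 in the frame of tray between -0.066 and 0.066 m and z of cap3 in the frame of tray between 0 and 0.05 m) and linear speed of cap3 below 0.03 m/s)) or (((x of cap0 in the frame of tray between -0.076 and 0.076 m and y of cap0 in the frame of tray between -0.066 and 0.066 m and z of cap0 in the frame of tray between 0 and 0.05 m) and linear speed of cap0 below 0.03 m/s) and ((x of cap4 in the frame of tray between -0.076 and 0.076 m and y of cap4 in the frame of tray between -0.066 and 0.066 m and z of cap4 in the frame of tray between 0 and 0.05 m) and linear speed of cap4 below 0.03 m/s)) or (((x of cap1 in the frame of tray between -0.076 and 0.076 m and y of cap1 in the frame of tray between -0.066 and 0.066 m and z of cap1 in the frame of tray between 0 and 0.05 m) and linear speed of cap1 below 0.03 m/s) and ((x of cap2 in the frame of tray between -0.076 and 0.076 m and y of cap2 in the frame of tray between -0.066 and 0.066 m and z of cap2 in the frame of tray between 0 and 0.05 m) and linear speed of cap2 below 0.03 m/s)) or (((x of cap1 in the frame of tray between -0.076 and 0.076 m and y of cap1 in the frame of tray between -0.066 and 0.066 m and z of cap1 in the frame of tray between 0 and 0.05 m) and linear speed of cap1 below 0.03 m/s) and ((x of cap3 in the frame of tray between -0.076 and 0.076 m and y of cap3 in the frame of tray between -0.066 and 0.066 m and z of cap3 in the frame of tray between 0 and 0.05 m) and linear speed of cap3 below 0.03 m/s)) or (((x of cap1 in the frame of tray between -0.076 and 0.076 m and y of cap1 in the frame of tray between -0.066 and 0.066 m and z of cap1 in the frame of tray between 0 and 0.05 m) and linear speed of cap1 below 0.03 m/s) and ((x of cap4 in the frame of tray between -0.076 and 0.076 m and y of cap4 in the frame of tray between -0.066 and 0.066 m and z of cap4 in the frame of tray between 0 and 0.05 m) and linear speed of cap4 below 0.03 m/s)) or (((x of cap2 in the frame of tray between -0.076 and 0.076 m and y of cap2 in the frame of tray between -0.066 and 0.066 m and z of cap2 in the frame of tray between 0 and 0.05 m) and linear speed of cap2 below 0.03 m/s) and ((x of cap3 in the frame of tray between -0.076 and 0.076 m and y of cap3 in the frame of tray between -0.066 and 0.066 m and z of cap3 in the frame of tray between 0 and 0.05 m) and linear speed of cap3 below 0.03 m/s)) or (((x of cap2 in the frame of tray between -0.076 and 0.076 m and y of cap2 in the frame of tray between -0.066 and 0.066 m and z of cap2 in the frame of tray between 0 and 0.05 m) and linear speed of cap2 below 0.03 m/s) and ((x of cap4 in the frame of tray between -0.076 and 0.076 m and y of cap4 in the frame of tray between -0.066 and 0.066 m and z of cap4 in the frame of tray between 0 and 0.05 m) and linear speed of cap4 below 0.03 m/s)) or (((x of cap3 in the frame of tray between -0.076 and 0.076 m and y of cap3 in the frame of tray between -0.066 and 0.066 m and z of cap3 in the frame of tray between 0 and 0.05 m) and linear speed of cap3 below 0.03 m/s) and ((x of cap4 in the frame of tray between -0.076 and 0.076 m and y of cap4 in the frame of tray between -0.066 and 0.066 m and z of cap4 in the frame of tray between 0 and 0.05 m) and linear speed of cap4 below 0.03 m/s))) and ((x of cap0 in the frame of tray between -0.076 and 0.076 m and y of cap0 in the frame of tray between -0.066 and 0.066 m and z of cap0 in the frame of tray between 0 and 0.05 m) or (x of cap0 in the frame of bin_yellow_hinge between -0.002 and 0.09 m and y of cap0 in the frame of bin_yellow_hinge between -0.052 and 0.052 m and z of cap0 in the frame of bin_yellow_hinge between -0.004 and 0.1 m)) and ((x of cap1 in the frame of tray between -0.076 and 0.076 m and y of cap1 in the frame of tray between -0.066 and 0.066 m and z of cap1 in the frame of tray between 0 and 0.05 m) or (x of cap1 in the frame of bin_yellow_hinge between -0.002 and 0.09 m and y of cap1 in the frame of bin_yellow_hinge between -0.052 and 0.052 m and z of cap1 in the frame of bin_yellow_hinge between -0.004 and 0.1 m)) and ((x of cap2 in the frame of tray between -0.076 and 0.076 m and y of cap2 in the frame of tray between -0.066 and 0.066 m and z of cap2 in the frame of tray between 0 and 0.05 m) or (x of cap2 in the frame of bin_yellow_hinge between -0.002 and 0.09 m and y of cap2 in the frame of bin_yellow_hinge between -0.052 and 0.052 m and z of cap2 in the frame of bin_yellow_hinge between -0.004 and 0.1 m)) and ((x of cap3 in the frame of tray between -0.076 and 0.076 m and y of cap3 in the frame of tray between -0.066 and 0.066 m and z of cap3 in the frame of tray between 0 and 0.05 m) or (x of cap3 in the frame of bin_yellow_hinge between -0.002 and 0.09 m and y of cap3 in the frame of bin_yellow_hinge between -0.052 and 0.052 m and z of cap3 in the frame of bin_yellow_hinge between -0.004 and 0.1 m)) and ((x of cap4 in the frame of tray between -0.076 and 0.076 m and y of cap4 in the frame of tray between -0.066 and 0.066 m and z of cap4 in the frame of tray between 0 and 0.05 m) or (x of cap4 in the frame of bin_yellow_hinge between -0.002 and 0.09 m and y of cap4 in the frame of bin_yellow_hinge between -0.052 and 0.052 m and z of cap4 in the frame of bin_yellow_hinge between -0.004 and 0.1 m)) and value of joint each of bin_yellow, bin_pink below 0.06 rad and height (world z) of scoop below 0.006 m and angle between scoop's own z axis and vertical below 0.1 rad and linear speed of scoop below 0.02 m/s and horizontal distance between scoop_pan and tray above 0.09 m); the robot touches nothing.
It fails at once if the pink bin is pulled open (more than 0.12 rad) (value of joint bin_pink above 0.12 rad).
It fails at once if the gripper's fingers push on a yellow cap (contact force between the fingers and cap0 above 0.5 N or contact force between the fingers and cap1 above 0.5 N or contact force between the fingers and cap2 above 0.5 N or contact force between the fingers and cap3 above 0.5 N or contact force between the fingers and cap4 above 0.5 N).
It fails at once if the wash bottle or the stain jar is shifted by more than 30 mm or tipped (distance of any of wash_bottle, stain_jar from where it was at the start of the episode above 0.03 m or angle between any of wash_bottle, stain_jar's own z axis and vertical above 0.35 rad).
It fails at once if the tube rack is struck (more than 3 N) by the robot (contact force between any of the fingers, the arm and tube_rack above 3 N).
It also fails if it takes over 72 s, if anything falls off the work surface, if the arm or the gripper's body presses on something with over 40 N, if the wrist force passes 120 N, or if a joint passes its speed limit or range.

## Working session

There is one attempt and no reset: what is moved stays moved. The work goes in short steps, Python scripts to look and compute and a shell command to move; the robot and the scene stay as the last step left them, time stands still between calls to the robot, and variables do not carry over. Pictures are saved under pics/ and viewed, and the job is handed in when it is done.

```bash
ls -la; mkdir -p pics
python3 - <<'E'
from rig import ctrl,vision
import cv2
s=ctrl.sense();print({k:(v if not hasattr(v,'tolist') else v.tolist()) for k,v in s.items()})
for n in ["side","top","wrist"]:
    print(n,vision.camera_info(n))
    cv2.imwrite(f"pics/{n}0.png",cv2.cvtColor(vision.read_camera(n),cv2.COLOR_RGB2BGR))
E
```

```text
total 12
drwxr-xr-x  3 agent agent 4096 Dec  6 15:58 .
drwxr-xr-x 23 root  root  4096 Dec  6 15:58 ..
drwxr-xr-x  2 agent agent 4096 Dec  6 15:58 pics
{'clock': 0.0, 'qpos': [-1.4583607273680232, 0.31345737629234816, 1.4984532991899595, 7.395354397804033e-06, 1.330986412830886, -0.22338801446754725], 'qvel': [0.0006280641900711667, 0.0014979207045940086, 0.0005912993114765015, -0.00019491416836499043, -0.0007604104830432282, 0.0003349687965689854], 'tau': [-0.00037522358979913406, -41.22667908668518, -25.974642634391785, -0.00019592762782849604, 0.004171405598754063, 3.506655275486992e-05], 'tool_pos': [0.17297853366169963, -0.49541036527278465, 0.23072519493775887], 'eef_rot': [-0.0006510148088467935, 0.9859358406750167, 0.16712298666588085, 3.9749749541687826e-05], 'wrist_force': [1.0791590891624723, -0.627796509426452, -0.5334020461823302], 'wrist_torque': [0.03785572083246967, -0.05789194338112641, -0.002494741288999192], 'gripper_width': 0.08574131765363982}
side {'fx': 610.5375240146479, 'fy': 610.5375240146479, 'cx': 329.6653876069092, 'cy': 242.99132388777085, 'xyz': array([-0.25536211,  0.66460872,  1.32490863]), 'attitude': array([ 0.13797348, -0.38307792,  0.85493532, -0.32140352])}
top {'fx': 624.6926127892441, 'fy': 624.6926127892441, 'cx': 316.36860826569614, 'cy': 239.99397007705102, 'xyz': array([ 0.35802443, -0.0447955 ,  1.45419064]), 'attitude': array([ 0.04791481, -0.69964003,  0.71217266, -0.03190769])}
wrist {'fx': 428.5829219134012, 'fy': 428.5829219134012, 'cx': 318.4275410518671, 'cy': 239.80051921038435, 'xyz': array([ 0.24818454, -0.47013292,  0.3737347 ]), 'attitude': array([ 0.12721682,  0.80514383, -0.57201298, -0.09143547])}
```

View pics/top0.png

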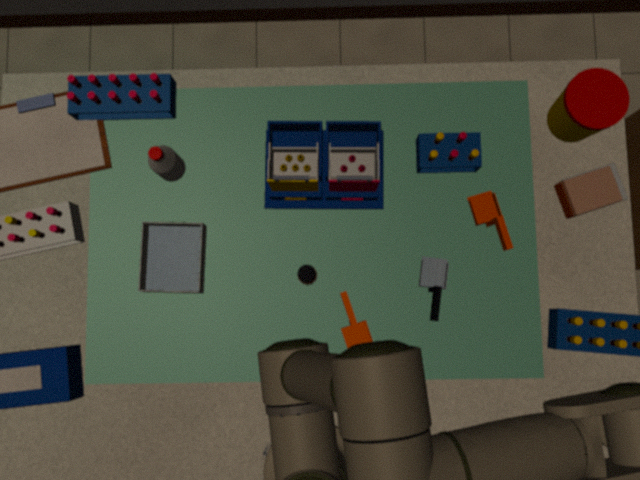

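View pics/side0.png

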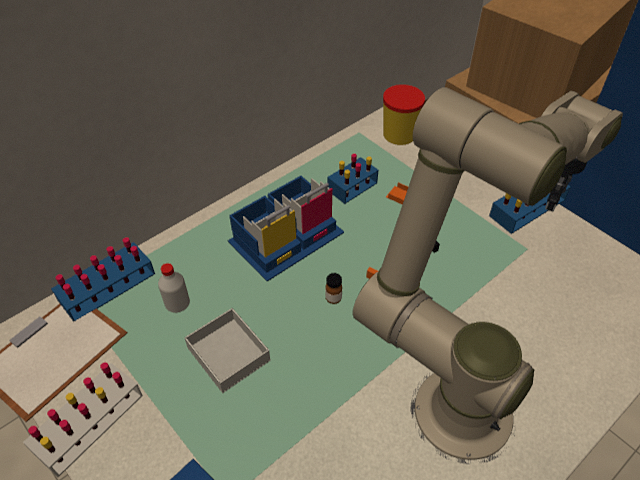

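View pics/wrist0.png

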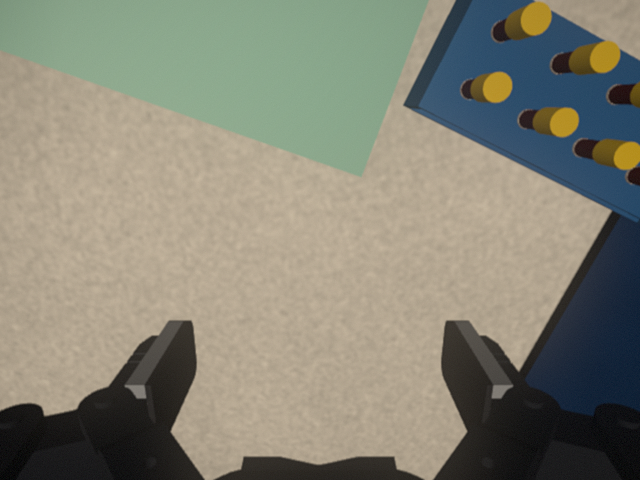

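```bash
cat > h.py <<'E'
import numpy as np,cv2,time
from scipy.spatial.transform import Rotation as R
from rig import ctrl,vision
def rot(q): return R.from_quat([q[1],q[2],q[3],q[0]])
def cam(n):
    i=vision.camera_info(n); return i
def ray(i,u,v):
    d=np.array([(u-i['cx'])/i['fx'],(v-i['cy'])/i['fy'],1.0]); return np.array(i['xyz']),rot(i['attitude']).apply(d)
def onz(i,u,v,z):
    o,d=ray(i,u,v); return o+d*(z-o[2])/d[2]
def tri(obs):
    A=np.zeros((3,3));b=np.zeros(3)
    ds=[]
    for i,u,v in obs:
        o,d=ray(i,u,v);d=d/np.linalg.norm(d);P=np.eye(3)-np.outer(d,d);A+=P;b+=P@o;ds.append((o,d))
    x=np.linalg.solve(A,b)
    return x,[np.linalg.norm((np.eye(3)-np.outer(d,d))@(x-o)) for o,d in ds]
def proj(i,p):
    c=rot(i['attitude']).inv().apply(np.asarray(p)-np.array(i['xyz'])); return i['fx']*c[0]/c[2]+i['cx'],i['fy']*c[1]/c[2]+i['cy']
def snap(n,name,crop=None,scale=1):
    i=cam(n);im=vision.read_camera(n);b=cv2.cvtColor(im,cv2.COLOR_RGB2BGR)
    cv2.imwrite(f"pics/{name}.png",b)
    if crop:
        x0,y0,x1,y1=crop;c=cv2.resize(b[y0:y1,x0:x1],None,fx=scale,fy=scale,interpolation=cv2.INTER_CUBIC);cv2.imwrite(f"pics/{name}_c.png",c)
    return i,b
def tool():
    s=ctrl.sense();return np.array(s['tool_pos']),rot(s['eef_rot']),s
def delta(p,Rt):
    """rotvec deg & shift mm in tool axes to reach target p,Rt"""
    P,Q,s=tool(); 
    w=np.degrees((Q.inv()*Rt).as_rotvec()); d=1000*Q.inv().apply(np.asarray(p)-P)
    return np.round(w,1),np.round(d,1)
E
python3 - <<'E'
from h import *
b=cv2.imread('pics/top0.png')
c=cv2.resize(b[100:360,250:530],None,fx=2.8,fy=2.3 if 0 else 2.3*2.8/2.8,interpolation=cv2.INTER_CUBIC)
cv2.imwrite('pics/top0_c.png',cv2.resize(b[100:340,250:530],None,fx=2.5,fy=2.5,interpolation=cv2.INTER_CUBIC))
i=cam('top')
for n,u,v,z in [('scoop pan c',433,272,0.0),('scoopgrip end',435,320,.085),('jar',307,274,.085),('rackC',324,165,.008),('trayc',174,258,.05),('bottle',157,154,.15),('track',449,152,0),('orange1',353,330,0),('orange2',488,215,0)]:
    print(n,onz(i,u,v,z).round(3))
E
```

```text
scoop pan c [ 0.443 -0.283  0.   ]
scoopgrip end [ 0.334 -0.269  0.085]
jar [0.439 0.007 0.085]
rackC [ 0.7   -0.034  0.008]
trayc [0.483 0.309 0.05 ]
bottle [0.699 0.323 0.15 ]
track [ 0.727 -0.331  0.   ]
orange1 [ 0.313 -0.094  0.   ]
orange2 [ 0.574 -0.416  0.   ]
```

View pics/top0_c.png

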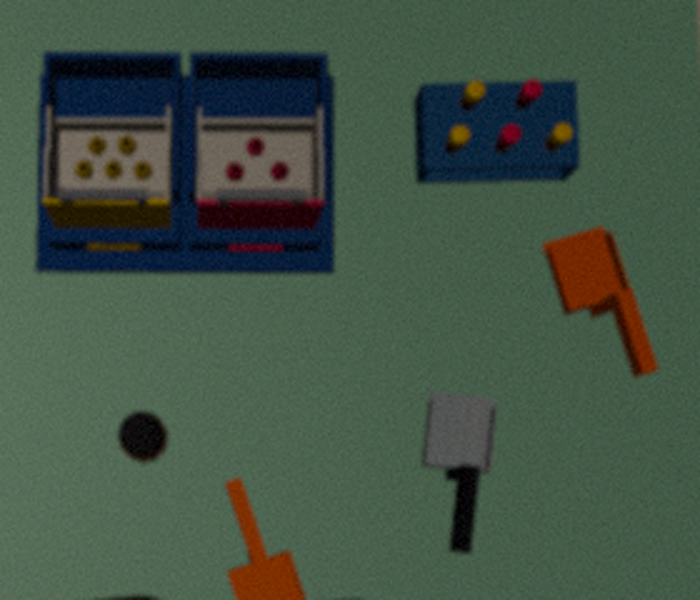

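Run:
```python
from h import *
t=cv2.imread('pics/top0.png');s=cv2.imread('pics/side0.png')
cv2.imwrite('pics/a.png',cv2.resize(t[110:215,255:395],None,fx=5.5,fy=5.5,interpolation=cv2.INTER_CUBIC))
cv2.imwrite('pics/b.png',cv2.resize(s[170:285,220:350],None,fx=5,fy=5,interpolation=cv2.INTER_CUBIC))
i=cam('top')
def q(u,v,z): return onz(i,250+u/2.5,100+v/2.5,z).round(4)
print('base FL,FR,',q(37,271,.008),q(333,272,.008))
```

```text
base FL,FR, [0.5994 0.1065 0.008 ] [ 0.5928 -0.1708  0.008 ]
```

View pics/a.png

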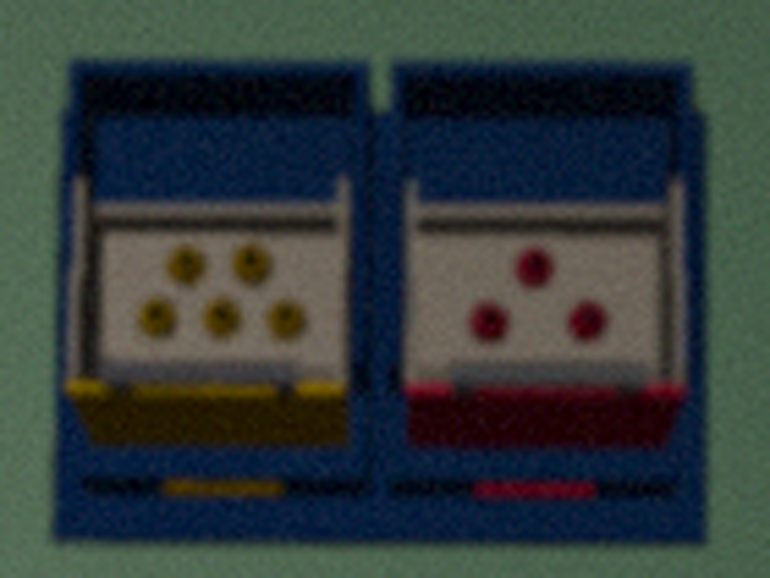

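View pics/b.png

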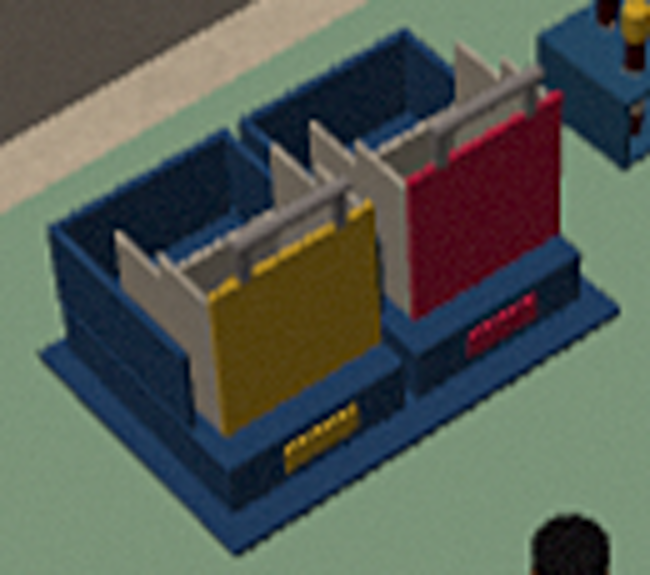

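Run:
```python
from h import *
i=cam('top');j=cam('side')
A=lambda u,v:(255+u/5.5,110+v/5.5)
B=lambda u,v:(220+u/5,170+v/5)
for n,a,b in [('barL',A(103,370),B(237,250)),('barR',A(302,370),B(348,190)),('panTL',A(66,386),B(208,292)),('panTR',A(350,386),B(374,205)),('baseFL',A(57,542),B(235,553)),('baseFR',A(705,542),B(619,312))]:
    x,e=tri([(i,*a),(j,*b)]);print(n,x.round(4),np.round(e,4))
for n,a,z in [('baseBL?',A(70,65),.0),('FL',A(57,542),.008),('FR',A(705,542),.008)]: print(n,onz(i,*a,z).round(4))
```

```text
barL [0.6315 0.0669 0.1922] [0.0021 0.0021]
barR [ 0.6321 -0.0069  0.1849] [0.0014 0.0014]
panTL [0.6317 0.0844 0.1723] [0.0001 0.0001]
panTR [ 0.631  -0.0239  0.1626] [0.0005 0.0005]
baseFL [0.6    0.1059 0.0034] [0.0003 0.0003]
baseFR [ 5.942e-01 -1.719e-01 -2.000e-04] [0.0007 0.0007]
baseBL? [0.8108 0.0988 0.    ]
FL [0.599  0.1052 0.008 ]
FR [ 0.5934 -0.1708  0.008 ]
```

```bash
cat >> h.py <<'E'
def tdn(yaw,pitch=0):
    """tool pointing down with tool x along yaw(deg); pitch: scoop nose-up deg about the tool's y"""
    c,s=np.cos(np.radians(yaw)),np.sin(np.radians(yaw))
    M=np.array([[c,s,0],[s,-c,0],[0,0,-1.]]);return R.from_matrix(M)*R.from_rotvec([0,np.radians(pitch),0])
E
python3 - <<'E'
from h import *
print(delta((0.631,0.031,0.30),tdn(88.8)))
for f in (.25,.5,.75): 
    P,Q,s=tool();print(delta(P+f*(np.array((0.631,0.031,0.30))-P),tdn(19+f*70)))
E
```

```text
(array([ -0. ,  -0. , -69.6]), array([ 606. , -346.2,  -68.7]))
(array([ -0.1,  -0. , -17.3]), array([151.5, -86.6, -17.2]))
(array([ -0.1,  -0. , -34.8]), array([ 303. , -173.1,  -34.3]))
(array([ -0. ,  -0. , -52.3]), array([ 454.5, -259.7,  -51.5]))
```

```bash
python3 -m creep '[[0,0,-9,50,-28,-30,45],[0,0,-18,100,-57,-60,45],[0,0,-27,150,-86,-70,45],[0,0,-36,205,-115,-70,45],[0,0,-45,260,-145,-70,45],[0,0,-54,310,-175,-70,45],[0,0,-63,365,-205,-70,45],[0,0,-69.6,420,-240,-70,45]]'; python3 -c "
from h import *
print(delta((0.631,0.031,0.30),tdn(88.8)))"
```

```text
clock: 1.15
tool_pos: [0.4897, -0.131, 0.3011]
eef_rot: [-0.0, 0.713, 0.701, 0.0]
wrist_force: [1.0, -1.0, -0.2]
gripper_width: 0.0452
(array([-0. , -0.1,  0.3]), array([164.3, 138.6,   1.2]))
```

```bash
python3 -m creep '[[0,0,0,40,35,0,45],[0,0,0,85,70,0,45],[0,0,0,125,105,0,45],[0,0,0,164,138,0,45],[0,0,0,164,138,0,45]]'
python3 - <<'E'
from h import *
i,b=snap('wrist','w1')
print(delta((0.631,0.031,0.21),tdn(88.8)))
E
```

```text
clock: 1.78
tool_pos: [0.6313, 0.0333, 0.2995]
eef_rot: [-0.001, 0.712, 0.703, -0.0]
wrist_force: [0.6, -0.4, 0.3]
gripper_width: 0.0449
(array([-0.1, -0.1,  0.4]), array([-0.8,  0.5, 90. ]))
```

View pics/w1.png

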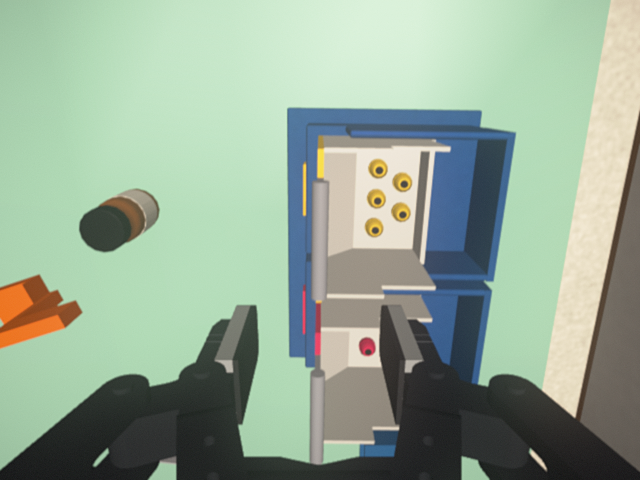

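Run:
```python
from h import *
i=cam('wrist');print(i['xyz'])
for u,v in [(321,179),(320,299)]: print(onz(i,u,v,.195))
t=cam('top');A=lambda u,v:(255+u/5.5,110+v/5.5)
for a,b in [((321,179),A(103,370)),((320,299),A(302,370))]: print(tri([(i,*a),(t,*b)]))
print('base FL',onz(i,289,108,.008),onz(i,289,356,.008), 'jar top',onz(i,104,229,.085))
```

```text
[0.63196848 0.11050642 0.44297616]
[0.63252064 0.06713493 0.195     ]
[ 0.63088718 -0.00966948  0.195     ]
(array([0.6322864 , 0.06773322, 0.19731969]), [np.float64(0.00029736379473676715), np.float64(0.00029736379473661916)])
(array([ 0.6303462 , -0.00669082,  0.20053027]), [np.float64(0.0006261669682003368), np.float64(0.0006261669682001748)])
base FL [0.60278992 0.10411799 0.008     ] [ 0.59279239 -0.17319903  0.008     ] jar top [0.44307629 0.00685986 0.085     ]
```

```bash
python3 -m creep '[[0,0,0.4,-2,0,50,45],[0,0,0.4,-4,0.5,100,45],[0,0,0.4,-4,0.5,116,45],[0,0,0.4,-4,0.5,116,30],[0,0,0.4,-4,0.5,116,15],[0,0,0.4,-4,0.5,116,15],[0,0,0.4,-4,0.5,116,15]]' 20
python3 - <<'E'
from h import *
H=np.array([.6337,.0295,.06]);rh=np.hypot(.135,.002);ph=np.arctan2(.002,.135)
print(ctrl.sense()['wrist_force'])
for th in [7.5,15,22.5,30,37.5,45,52.5,60.5]:
    a=np.radians(th)+ph; p=H+rh*np.array([-np.sin(a),0,np.cos(a)]); b=th/2
    Rt=R.from_rotvec([0,-np.radians(b),0])*tdn(88.8)
    tz=Rt.apply([0,0,1]); print(th,delta(p+.010*tz,Rt))
E
```

```text
clock: 2.7
tool_pos: [0.6311, 0.0278, 0.1848]
eef_rot: [-0.001, 0.715, 0.7, 0.0]
wrist_force: [0.6, -0.9, -0.6]
gripper_width: 0.0151
[ 0.55653438 -0.85399018 -0.60663873]
7.5 (array([-3.8,  0. , -0. ]), array([  1.3, -16.4,   1.2]))
15 (array([-7.5,  0.1, -0. ]), array([  1. , -33. ,   4.8]))
22.5 (array([-11.3,   0.2,  -0. ]), array([  0.6, -49. ,  10.7]))
30 (array([-15. ,   0.3,  -0. ]), array([  0.3, -64. ,  18.6]))
37.5 (array([-18.8,   0.3,  -0. ]), array([  0. , -77.9,  28.4]))
45 (array([-22.5,   0.4,  -0. ]), array([ -0.3, -90.4,  40. ]))
52.5 (array([-26.3,   0.5,  -0. ]), array([  -0.5, -101.3,   53.2]))
60.5 (array([-30.3,   0.6,  -0. ]), array([  -0.7, -110.8,   68.8]))
```

```bash
python3 -m creep '[[-2,0,0,1,-9,0.5,15],[-4,0,0,1,-18,1.5,15],[-6,0,0,1,-26,3,15],[-7.5,0,0,1,-33,5,15],[-9.5,0,0,0.5,-41,8,15],[-11.3,0,0,0.5,-49,11,15],[-13,0,0,0,-57,15,15],[-15,0,0,0,-64,19,15]]'
python3 - <<'E'
from h import *
H=np.array([.6337,.0295,.06]);rh=np.hypot(.135,.002);ph=np.arctan2(.002,.135)
print(ctrl.sense()['wrist_force'])
for th in [30,37.5,45,52.5,60.5]:
    a=np.radians(th)+ph; p=H+rh*np.array([-np.sin(a),0,np.cos(a)]); b=th/2
    Rt=R.from_rotvec([0,-np.radians(b),0])*tdn(88.8)
    tz=Rt.apply([0,0,1]); print(th,delta(p+.010*tz,Rt))
E
```

```text
clock: 3.7
tool_pos: [0.5673, 0.0292, 0.1664]
eef_rot: [0.094, 0.708, 0.694, 0.092]
wrist_force: [0.0, 0.0, 0.2]
gripper_width: 0.015
[0.00162169 0.03829331 0.21953369]
30 (array([0.1, 0.3, 0. ]), array([ 0.3, -0.2,  0.1]))
37.5 (array([-3.6,  0.4,  0. ]), array([ -0. , -16.2,   6. ]))
45 (array([-7.4,  0.4,  0. ]), array([ -0.3, -31.3,  14. ]))
52.5 (array([-11.1,   0.5,   0.1]), array([ -0.5, -45.2,  23.9]))
60.5 (array([-15.1,   0.6,   0.1]), array([ -0.7, -58.5,  36.4]))
```

```bash
python3 -m creep '[[-2,0,0,0,-8,2.5,15],[-3.6,0,0,0,-16,6,15],[-5.5,0,0,0,-24,10,15],[-7.4,0,0,0,-31,14,15],[-9.3,0,0,0,-38,19,15],[-11.1,0,0,0,-45,24,15],[-13,0,0,0,-52,30,15],[-15,0,0,0,-59,36,15]]'
python3 - <<'E'
from h import *
snap('wrist','w2');snap('top','t2',(200,100,480,340),2.5)
E
```

```text
clock: 4.7
tool_pos: [0.5199, 0.0301, 0.1168]
eef_rot: [0.186, 0.69, 0.675, 0.183]
wrist_force: [1.1, -0.4, 0.0]
gripper_width: 0.0148
```

View pics/w2.png

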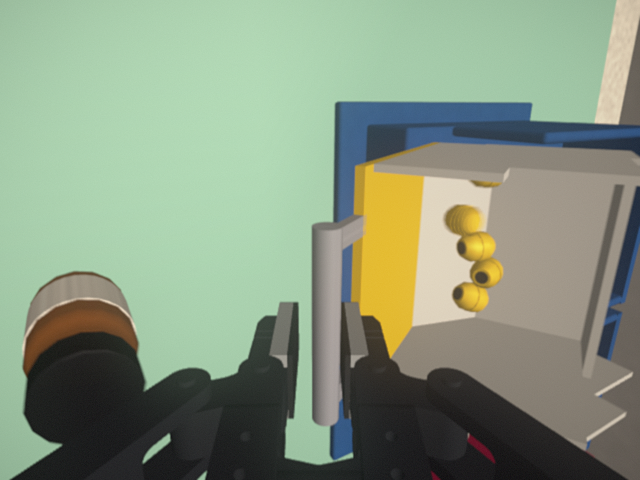

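View pics/t2_c.png

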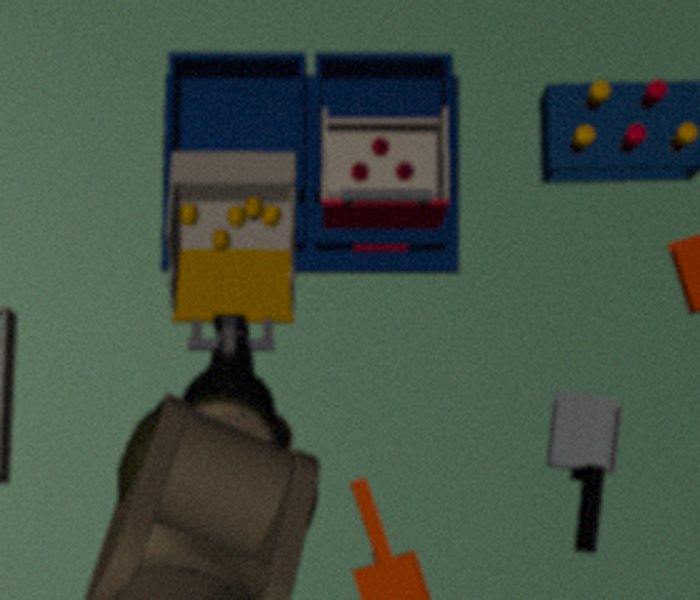

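```bash
python3 -m creep '[[0,0,0,0,0,0,26],[0,0,0,0,0,-50,40],[0,0,0,0,0,-110,60]]'
python3 - <<'E'
from h import *
P,Q,s=tool()
T=np.array((0.373,-0.274,0.23));Rt=tdn(-7)
w=(Q.inv()*Rt).as_rotvec();print(np.degrees(w),delta(T,Rt))
E
```

```text
clock: 5.18
tool_pos: [0.4632, 0.0312, 0.2121]
eef_rot: [0.184, 0.691, 0.676, 0.181]
wrist_force: [0.3, -0.7, 1.1]
gripper_width: 0.0572
[ 22.53533646 -24.99162027  93.3419846 ] (array([ 22.5, -25. ,  93.3]), array([-307.1,  -63.4,  -57.4]))
```

```bash
python3 -m creep '[[2.3,-2.5,9.4,-31,-6,-25,85],[4.5,-5,18.7,-61,-12,-30,85],[6.8,-7.5,28,-92,-19,-35,85],[9,-10,37.3,-123,-25,-40,85],[11.3,-12.5,46.7,-153,-32,-45,85],[13.5,-15,56,-184,-38,-50,85],[15.8,-17.5,65.3,-215,-44,-57,85],[18,-20,74.7,-246,-51,-57,85]]'
python3 - <<'E'
from h import *
P,Q,s=tool()
T=np.array((0.373,-0.274,0.23));Rt=tdn(-7)
w=(Q.inv()*Rt).as_rotvec();print(np.degrees(w),delta(T,Rt))
E
```

```text
clock: 6.18
tool_pos: [0.3852, -0.2146, 0.2371]
eef_rot: [0.042, 0.993, 0.098, 0.041]
wrist_force: [0.3, 0.2, -0.4]
gripper_width: 0.0853
[ 4.56771727 -4.96182149 18.28947726] (array([ 4.6, -5. , 18.3]), array([-24.2,  55.1,  10.4]))
```

```bash
python3 -m creep '[[2.3,-2.5,9.2,-12,28,5,85],[4.6,-5,18.3,-24,55,10,85],[4.6,-5,18.3,-24,55,10,85]]'
python3 - <<'E'
from h import *
snap('wrist','w3');snap('top','t3',(200,100,480,340),2.5)
E
```

```text
clock: 6.55
tool_pos: [0.3729, -0.2758, 0.2304]
eef_rot: [-0.0, 0.998, -0.063, -0.001]
wrist_force: [0.2, -0.1, -0.2]
gripper_width: 0.0855
```

View pics/w3.png

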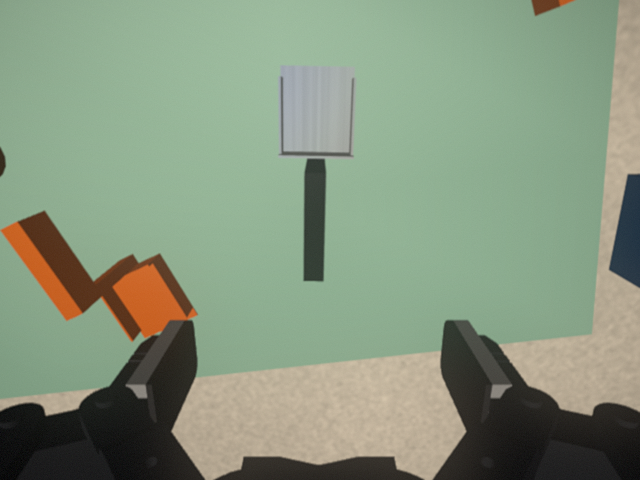

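View pics/t3_c.png

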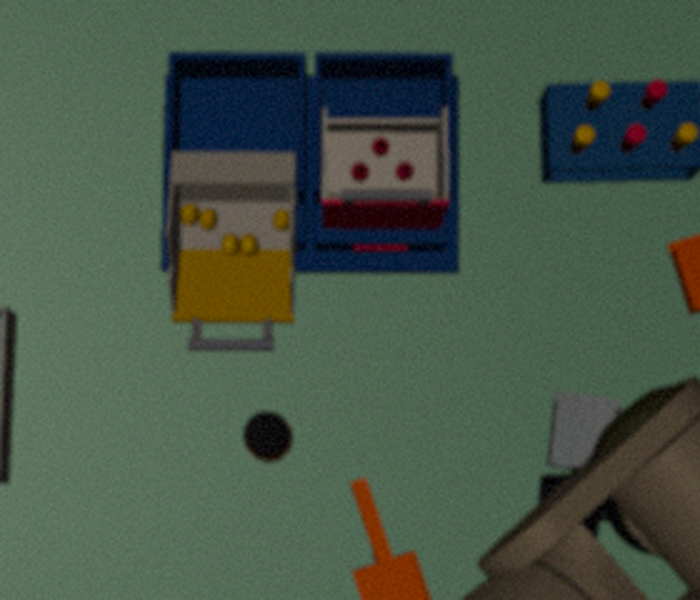

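Run:
```python
from h import *
i=cam('wrist')
top=cam('top')
print('grip end',onz(i,313.5,281,.1),'grip front',onz(i,315.5,171,.1))
print('pan front',onz(i,281,66,.002),onz(i,354,66,.002),'rear wall top',onz(i,278,157,.03),onz(i,354,157,.03))
fm=(onz(i,281,66,.002)+onz(i,354,66,.002))/2
# check height by tri w/ top pic0: grip end
c=lambda u,v:(250+u/2.5,100+v/2.5)
print(tri([(i,313.5,281),(top,*c(460,552))]),tri([(i,317.5,66),(top,*c(463,395))]))
g=onz(i,313.5,281,.1)
d=fm-g;print('yaw',np.degrees(np.arctan2(d[1],d[0])),np.hypot(d[0],d[1]))
u=d/np.hypot(d[0],d[1]);p=g+.040*np.array([u[0],u[1],0]);print('grip pt',p)
y=np.degrees(np.arctan2(d[1],d[0]))
print(delta((p[0],p[1],.085-.019),tdn(y)))
```

```text
grip end [ 0.33420521 -0.26601729  0.1       ] grip front [ 0.40968421 -0.27683798  0.1       ]
pan front [ 0.48164065 -0.25708694  0.002     ] [ 0.47447823 -0.31543273  0.002     ] rear wall top [ 0.41339017 -0.24679658  0.03      ] [ 0.40605609 -0.30663283  0.03      ]
(array([ 0.33273293, -0.26540342,  0.0960745 ]), [np.float64(0.0004122127556296356), np.float64(0.0004122127556295931)]) (array([ 0.47593559, -0.28628294,  0.01471738]), [np.float64(0.0012452364309066888), np.float64(0.001245236430906694)])
yaw -8.009822511490226 0.14527147505066057
grip pt [ 0.37381498 -0.271591    0.1       ]
(array([-0. ,  0.1,  1.1]), array([  0.5,  -2.2, 164.7]))
```

```bash
python3 -m creep '[[0,0,1.1,0.5,-2,55,50],[0,0,1.1,0.5,-2,110,50],[0,0,1.1,0.5,-2,150,50],[0,0,1.1,0.5,-2,164.5,50],[0,0,1.1,0.5,-2,164.5,10],[0,0,1.1,0.5,-2,164.5,5],[0,0,1.1,0.5,-2,164.5,5],[0,0,1.1,0.5,-2,164.5,5]]' 60
python3 - <<'E'
from h import *
snap('wrist','w4')
E
```

```text
clock: 7.65
tool_pos: [0.3743, -0.2725, 0.0676]
eef_rot: [0.001, 0.998, -0.07, 0.0]
wrist_force: [-0.8, 0.3, 7.2]
gripper_width: 0.0135
```

View pics/w4.png

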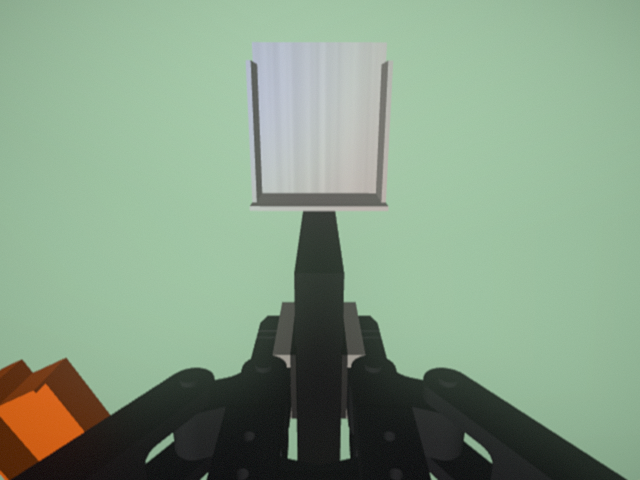

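Run:
```python
from h import *
i=cam('wrist');P,Q,s=tool()
for u,v,z in [(251,42,.002),(386,42,.002),(249,208,.03),(388,208,.03)]:
    print(1000*Q.inv().apply(onz(i,u,v,z)-P))
```

```text
[104.33135711 -29.41613328  65.72668966]
[104.29740256  30.68019007  65.83764807]
[ 35.35824971 -29.46439532  37.64460569]
[35.30541952 30.69120398 37.75565115]
```

```bash
cat >> h.py <<'E'
H=np.array([.6337,.0295,.06]);TH=1.05;YAW=-1.2
Rz=R.from_euler('z',YAW,degrees=True)
XB=Rz.apply([np.cos(TH),0,np.sin(TH)]);ZB=Rz.apply([-np.sin(TH),0,np.cos(TH)]);YB=Rz.apply([0,1,0])
FE=np.array([.1045,.0006,.0677])
def bw(x,y,z): return H+(x*XB+y*YB+z*ZB)/1000
def sp(front,pitch,yaw=YAW):
    Rt=tdn(yaw,pitch); return delta(front-Rt.apply(FE),Rt)
def inbin(p): d=np.asarray(p)-H; return 1000*np.array([d@XB,d@YB,d@ZB])
def fe():
    P,Q,s=tool(); return P+Q.apply(FE)
E
python3 -m creep '[[0,0,0,0,0,-30,5],[0,0,0,0,0,-80,5],[0,0,0,0,0,-140,5]]'
python3 - <<'E'
from h import *
print(sp(bw(95,8,70),-30)); print(fe())
E
```

```text
clock: 8.07
tool_pos: [0.3738, -0.2718, 0.2094]
eef_rot: [0.001, 0.998, -0.07, 0.0]
wrist_force: [0.5, -1.5, 0.3]
gripper_width: 0.0132
(array([ -1.7, -30. ,  -6.7]), array([ 144.5, -334.8,  -79.1]))
[ 0.47723447 -0.28713469  0.14179538]
```

```bash
python3 -m creep '[[-0.3,-4,-1,10,-45,-15,5],[-0.5,-8,-2,20,-95,-30,5],[-0.8,-12,-3,35,-145,-45,5],[-1,-16,-4,55,-195,-60,5],[-1.2,-20,-5,80,-245,-70,5],[-1.5,-25,-6,110,-295,-79,5],[-1.7,-30,-6.7,144,-335,-79,5],[-1.7,-30,-6.7,144.5,-335,-79,5]]'
python3 - <<'E'
from h import *
print(inbin(fe()),sp(bw(95,8,70),-30))
snap('wrist','w5');snap('top','t5',(230,100,370,220),5)
E
```

```text
clock: 9.07
tool_pos: [0.5658, 0.0419, 0.2836]
eef_rot: [-0.003, 0.965, -0.008, -0.262]
wrist_force: [-0.2, -0.1, -1.4]
gripper_width: 0.0131
[91.47278069 10.72697617 66.45181505] (array([0. , 0.4, 0.2]), array([-4. ,  2.4, -2.9]))
```

View pics/w5.png

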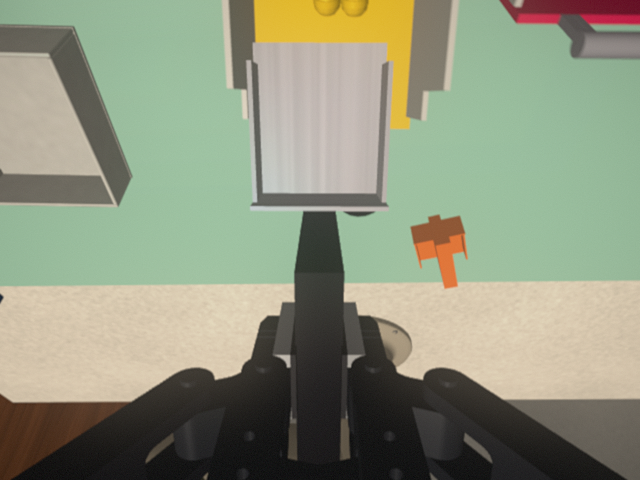

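View pics/t5_c.png

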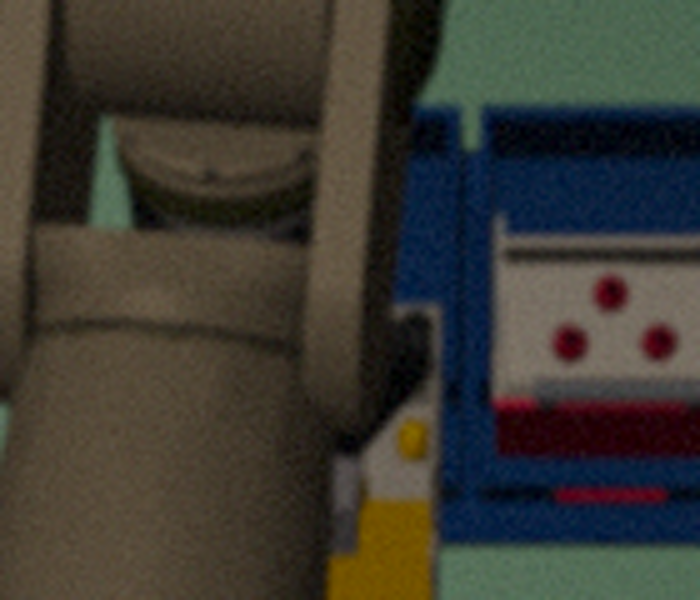

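Run:
```python
from h import *
snap('side','s5',(210,160,370,290),4.5)
P,Q,s=tool()
print(delta((.50,.04,.34),tdn(-1.2,5)))
```

```text
(array([-0. , 34.9, -0. ]), array([-80.5,   0.8, -12.7]))
```

View pics/s5_c.png

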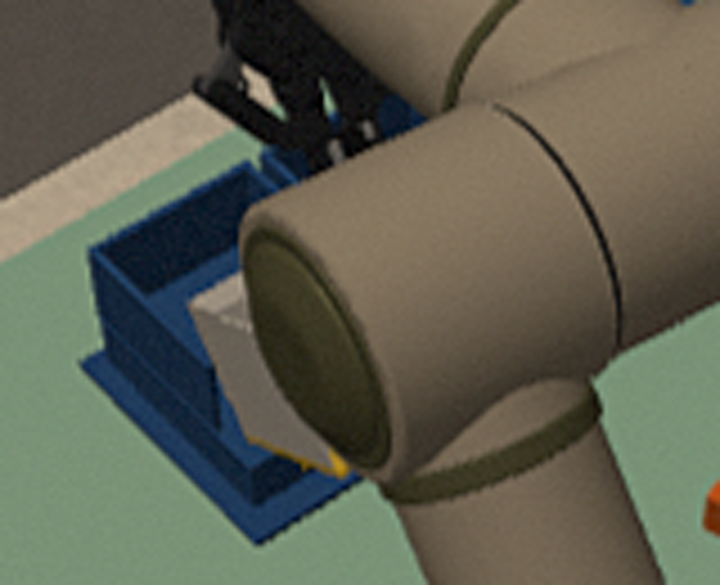

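Side view is blocked by the forearm; I'll lean the wrist back for a look.

```bash
python3 -m creep '[[0,10,0,-20,0,-10,5],[0,20,0,-45,0,-13,5],[0,30,0,-70,0,-13,5],[0,35,0,-80,1,-13,5]]'
python3 - <<'E'
from h import *
snap('wrist','w6')
E
```

```text
clock: 9.72
tool_pos: [0.4977, 0.0394, 0.3435]
eef_rot: [0.001, 0.999, -0.012, 0.049]
wrist_force: [0.1, -0.1, -0.8]
gripper_width: 0.0135
```

View pics/w6.png

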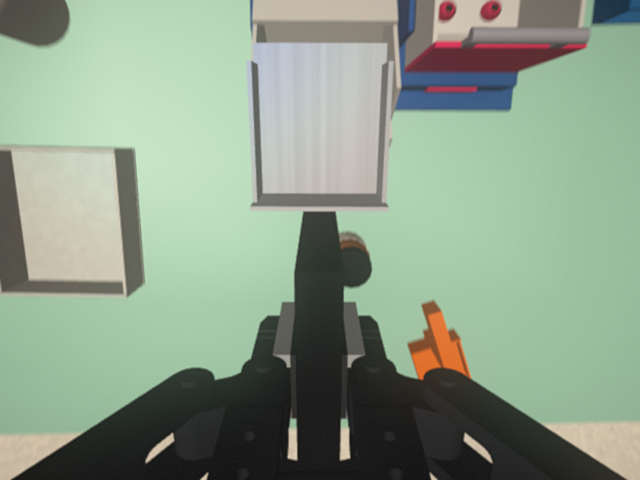

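Run:
```python
from h import *
t=cam('top');c=lambda u,v:(200+u/2.5,100+v/2.5)
nB=(XB+ZB)/np.sqrt(2) # bevel normal
p0=bw(0,0,30)+.008*nB
for u,v in [(190,214),(207,218),(281,219),(232,244),(249,244)]:
    o,d=ray(t,*c(u,v));x=o+d*((p0-o)@nB)/(d@nB);print(inbin(x).round(1),x.round(3))
print('junction expected',[ (np.array(proj(t,bw(0,y,30)))-[200,100])*2.5 for y in(-50,50)])
print('panel top',[ (np.array(proj(t,bw(0,y,110)))-[200,100])*2.5 for y in(-53,53)])
print('bar',[ (np.array(proj(t,bw(-2,y,135)))-[200,100])*2.5 for y in(-37,37)])
print('floor/bevel',[ (np.array(proj(t,bw(30,y,0)))-[200,100])*2.5 for y in(-50,50)])
print('rear top',[ (np.array(proj(t,bw(86,y,32)))-[200,100])*2.5 for y in(-50,50)])
```

```text
[27.5 43.1 13.8] [0.636 0.073 0.091]
[25.  28.  16.3] [0.633 0.058 0.09 ]
[ 24.4 -37.8  16.9] [ 0.63  -0.008  0.09 ]
[ 8.6  5.9 32.7] [0.61  0.036 0.084]
[ 8.7 -9.2 32.7] [0.609 0.021 0.084]
junction expected [array([294.97173905, 247.97985146]), array([183.53403563, 247.94935919])]
panel top [array([297.13171753, 318.92227617]), array([174.87927898, 318.75575097])]
bar [array([278.11381238, 343.48102612]), array([191.92904287, 343.33110997])]
floor/bevel [array([294.90437751, 200.468329  ]), array([182.95394494, 200.51931177])]
rear top [array([293.30735006, 184.60208668]), array([175.97038968, 184.68409095])]
```

Run:
```python
import cv2
b=cv2.imread('pics/t3.png');cv2.imwrite('pics/t3d.png',cv2.resize(b[150:245,262:325],None,fx=8,fy=6.3,interpolation=cv2.INTER_CUBIC))
```

```text
(no output)
```

View pics/t3d.png

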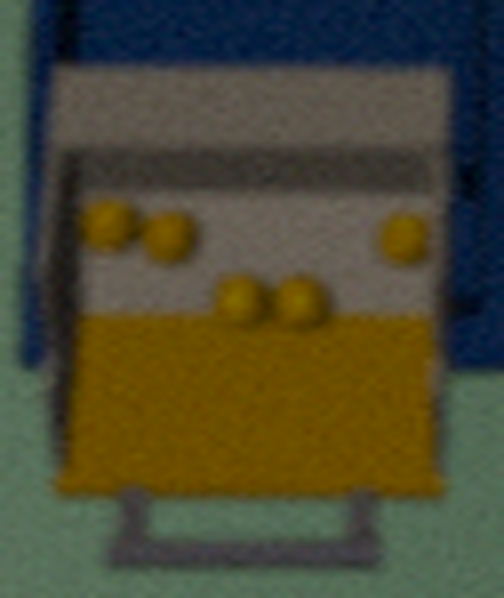

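```bash
sed -i 's/^H=np.array.*;TH/H=np.array([.633,.0308,.06]);TH/' h.py
python3 - <<'E'
from h import *
print(sp(bw(95,14,60),-30));print(sp(bw(60,14,55),-30));print(sp(bw(15,14,52),-30))
E
```

```text
(array([  0.1, -35.8,  -0.1]), array([68.1, -8.9, 68.2]))
(array([  0.1, -35.8,  -0.1]), array([51.8, -9. , 99.6]))
(array([  0.1, -35.8,  -0.1]), array([ 28. ,  -9. , 137.9]))
```

```bash
python3 -m creep '[[0,-10,0,25,-3,5,5],[0,-20,0,45,-6,20,5],[0,-30,0,60,-9,45,5],[0,-35.8,0,68,-9,68,5],[0,-35.8,0,60,-9,84,5],[0,-35.8,0,52,-9,99.5,5],[0,-35.8,0,40,-9,118,5],[0,-35.8,0,28,-9,138,5]]'
python3 - <<'E'
from h import *
print(inbin(fe()),ctrl.sense()['wrist_force'])
for x,z in [(6,50),(3,48),(1,45),(0,45)]: print(sp(bw(x,14,z),-30))
snap('wrist','w7')
E
```

```text
clock: 10.78
tool_pos: [0.5383, 0.0466, 0.2104]
eef_rot: [-0.002, 0.966, -0.012, -0.258]
wrist_force: [0.1, -0.6, -0.7]
gripper_width: 0.0134
[15.35636744 12.81234227 52.8277377 ] [ 0.05681766 -0.5985133  -0.7454482 ]
(array([ 0. , -0.1, -0.2]), array([ 2.9, -0.8,  9.2]))
(array([ 0. , -0.1, -0.2]), array([ 4.9, -0.8, 12.2]))
(array([ 0. , -0.1, -0.2]), array([ 7.9, -0.8, 14.2]))
(array([ 0. , -0.1, -0.2]), array([ 7.9, -0.8, 15.2]))
```

View pics/w7.png

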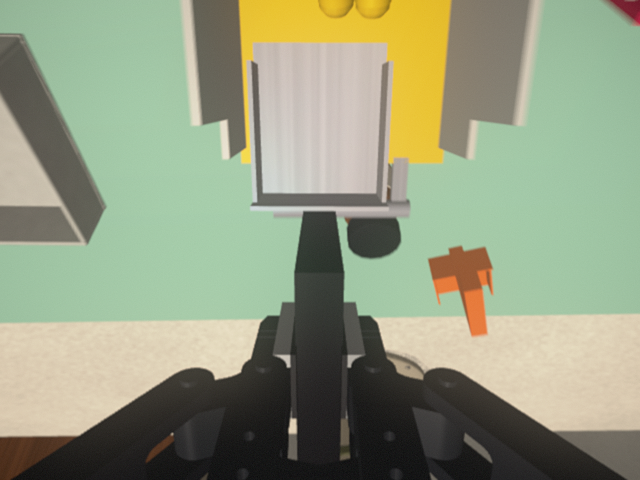

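```bash
python3 -m creep '[[0,0,0,4,0,6,5],[0,0,0,8,0,10,5],[0,0,0,8,0,13,5]]'; python3 -c "
from h import *
print(inbin(fe()))"; python3 -m creep '[[0,0,0,0,0,1.5,5],[0,0,0,0,0,3,5]]'; python3 -c "
from h import *
print(inbin(fe()))"
```

```text
clock: 11.2
tool_pos: [0.5377, 0.0465, 0.1933]
eef_rot: [-0.002, 0.966, -0.012, -0.26]
wrist_force: [4.0, -1.2, 14.0]
gripper_width: 0.0134
[-0.21382543 12.69394869 45.09869197]
clock: 11.45
tool_pos: [0.5374, 0.0464, 0.1931]
eef_rot: [-0.002, 0.966, -0.012, -0.257]
wrist_force: [4.8, -0.3, 19.0]
gripper_width: 0.0133
[ 0.09653623 12.54500953 44.91648033]
```

```bash
cat >> h.py <<'E'
def bev(s,off=0): 
    k=np.sqrt(.5); return (s*k+off*k, 30-s*k+off*k)
E
python3 - <<'E'
from h import *
print(sp(bw(0,12.5,38),-30));print(sp(bw(0.5,12.5,31),-30))
for s,p in [(7,-26),(14,-22),(21,-17.5),(28,-13),(34,-9),(40,-5),(42,-3)]:
    x,z=bev(s,-.5);print(s,p,sp(bw(x,12.5,z),p))
for f,p in [(8,3),(16,9),(24,15),(30,20)]:
    print('floor',f,p,sp(bw(30+f,12.5,1.5),p), inbin(bw(30+f,12.5,1.5)+tdn(YAW,p).apply([-.07,0,0])))
E
```

```text
(array([-0. , -0.2, -0.2]), array([ 7.1,  0.4, -0.2]))
(array([-0. , -0.2, -0.2]), array([14.1,  0.4, -0.7]))
7 -26 (array([ 0. ,  3.8, -0.2]), array([16. ,  0.4,  2.6]))
14 -22 (array([ 0. ,  7.8, -0.2]), array([16.9,  0.4,  5.4]))
21 -17.5 (array([ 0. , 12.3, -0.2]), array([18.1,  0.4,  9.5]))
28 -13 (array([ 0. , 16.8, -0.2]), array([20. ,  0.4, 13.8]))
34 -9 (array([ 0. , 20.8, -0.2]), array([22.1,  0.4, 18. ]))
40 -5 (array([ 0. , 24.8, -0.2]), array([24.8,  0.4, 22.3]))
42 -3 (array([ 0.1, 26.8, -0.2]), array([25.7,  0.4, 25.2]))
floor 8 3 (array([ 0.1, 32.8, -0.2]), array([23.4,  0.4, 29.5])) [3.99402370e-02 1.25000000e+01 6.03135517e+01]
floor 16 9 (array([ 0.1, 38.8, -0.2]), array([24.1,  0.4, 34.6])) [ 2.10019924 12.5        56.02345819]
floor 24 15 (array([ 0.1, 44.8, -0.2]), array([26.1,  0.4, 39.4])) [ 4.64143364 12.5        51.13599427]
floor 30 20 (array([ 0.1, 49.8, -0.2]), array([28.8,  0.4, 44. ])) [ 6.50319594 12.5        46.64523182]
```

```bash
python3 -m creep '[[0,0,0,7,0.4,0,5],[0,0,0,14,0.4,-0.5,5],[0,3.8,0,16,0.4,2.6,5],[0,7.8,0,17,0.4,5.4,5],[0,12.3,0,18,0.4,9.5,5],[0,16.8,0,20,0.4,13.8,5],[0,16.8,0,20,0.4,13.8,5]]'
python3 - <<'E'
from h import *
print(inbin(fe()), tool()[1].as_matrix()[:,0])
snap('wrist','w8')
for s,p in [(28,-13),(34,-9),(40,-5),(42,-3)]:
    x,z=bev(s,-.5);print(s,p,sp(bw(x,12.5,z),p))
E
```

```text
clock: 12.32
tool_pos: [0.5495, 0.0455, 0.1733]
eef_rot: [-0.0, 0.994, -0.012, -0.109]
wrist_force: [5.1, -0.9, 10.4]
gripper_width: 0.0135
[23.01668213 11.79886491  9.20582273] [ 0.97577452 -0.02449438 -0.21740313]
28 -13 (array([ 0.1, -0.4, -0.2]), array([-1.3, -0.2,  2.4]))
34 -9 (array([ 0.1,  3.6, -0.2]), array([-0.5, -0.2,  7. ]))
40 -5 (array([ 0.1,  7.6, -0.2]), array([ 0.8, -0.2, 12. ]))
42 -3 (array([ 0.1,  9.6, -0.2]), array([ 0.8, -0.2, 15. ]))
```

View pics/w8.png

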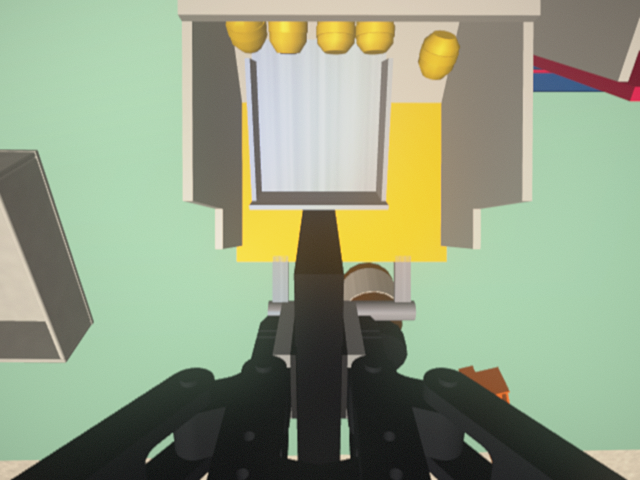

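```bash
python3 -m creep '[[0,1,0,-0.5,-1.5,4,5],[0,3.6,0,0,-2,8,5],[0,7,0,1,-2,12,5],[0,9,0,1.5,-2,15,5],[0,9,0,2,-2,15,5]]'
python3 - <<'E'
from h import *
print(inbin(fe()), tool()[1].as_matrix()[:,0])
snap('wrist','w9')
for s,p in [(40,-5),(42,-3)]:
    x,z=bev(s,-.5);print(s,p,sp(bw(x,13.5,z),p))
for f,p in [(8,3),(16,9),(24,15),(30,20)]:
    print('floor',f,p,sp(bw(30+f,13.5,1.5),p))
E
```

```text
clock: 13.0
tool_pos: [0.5499, 0.0471, 0.1635]
eef_rot: [0.002, 1.0, -0.012, -0.028]
wrist_force: [-11.1, -0.8, 37.1]
gripper_width: 0.0131
[34.6681067  13.42277114  0.09319279] [ 0.99818307 -0.02372996 -0.05538452]
40 -5 (array([ 0.2, -1.8, -0.2]), array([-2. ,  0.5,  2.2]))
42 -3 (array([ 0.2,  0.2, -0.2]), array([-2.5,  0.5,  5.2]))
floor 8 3 (array([ 0.2,  6.2, -0.1]), array([-6.5,  0.5,  8.1]))
floor 16 9 (array([ 0.2, 12.2, -0.1]), array([-8.2,  0.5, 12.8]))
floor 24 15 (array([ 0.2, 18.2, -0.1]), array([-8.6,  0.4, 18.1]))
floor 30 20 (array([ 0.3, 23.2, -0.1]), array([-8.2,  0.4, 23.3]))
```

View pics/w9.png

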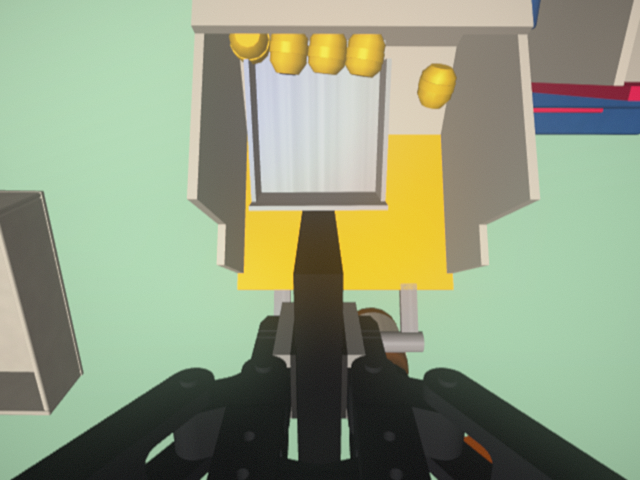

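```bash
python3 -m creep '[[0,3,0,-3,0.5,1,5],[0,6.2,0,-6,0.5,5,5],[0,9.2,0,-7,0.5,7.5,5],[0,12.2,0,-8,0.5,10.5,5],[0,15.2,0,-8,0.5,13,5],[0,18.2,0,-8,0.5,16,5],[0,23.2,0,-8,0.5,21,5],[0,26.2,0,-8,0.5,23,5]]'
python3 - <<'E'
from h import *
print(inbin(fe()), tool()[1].as_matrix()[:,0])
snap('wrist','w10')
E
```

```text
clock: 14.05
tool_pos: [0.5401, 0.0468, 0.1401]
eef_rot: [0.004, 0.98, -0.011, 0.199]
wrist_force: [0.3, -0.3, -1.6]
gripper_width: 0.0131
[65.45896019 13.09985953  3.60664967] [ 0.92045017 -0.02004038  0.39034584]
```

View pics/w10.png

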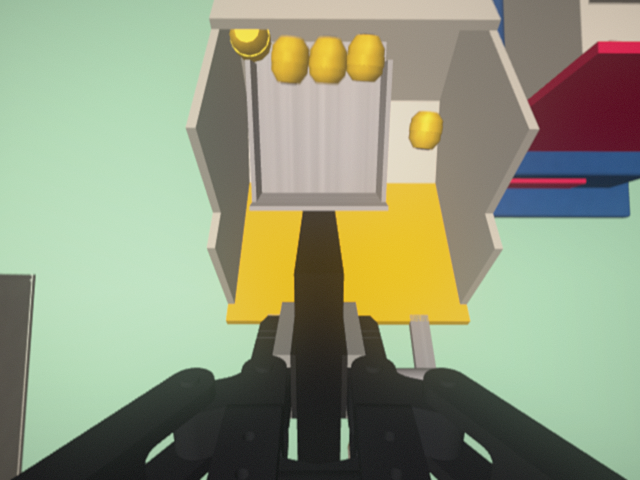

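```bash
python3 -m creep '[[0,0,0,2,4,-5,5],[0,2,0,3,9,-9,5],[0,4,0,4,14,-13,5],[0,8,0,5,14,-17,5]]'
python3 - <<'E'
from h import *
print(inbin(fe()), tool()[1].as_matrix()[:,0])
snap('wrist','w11')
E
```

```text
clock: 14.6
tool_pos: [0.5376, 0.0326, 0.1576]
eef_rot: [0.005, 0.963, -0.011, 0.267]
wrist_force: [0.8, 0.5, -3.7]
gripper_width: 0.0131
[95.53673398 -1.15622996 21.30381536] [ 0.85671208 -0.01816657  0.51547492]
```

View pics/w11.png

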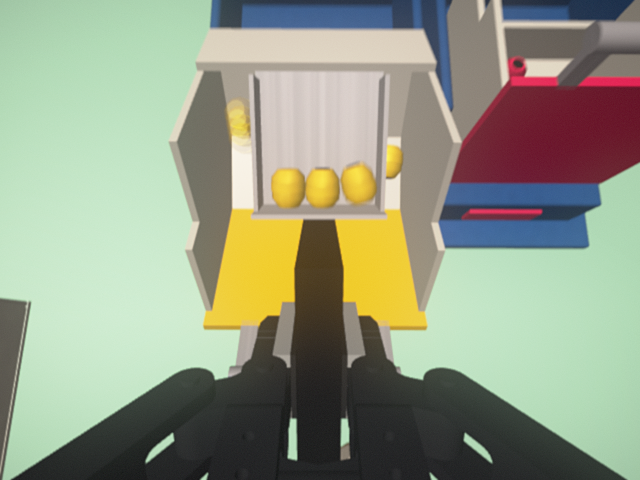

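```bash
python3 -m creep '[[0,0,0,-5,0,-4,5],[0,0,0,-9,0,-9,5],[0,0,0,-13,0,-15,5],[0,0,0,-16,0,-22,5],[0,0,0,-10,0,-38,5],[0,0,0,0,0,-58,5]]'
python3 - <<'E'
from h import *
print(inbin(fe()), tool()[1].as_matrix()[:,0])
i,b=snap('wrist','w12')
E
```

```text
clock: 15.4
tool_pos: [0.5059, 0.0339, 0.2072]
eef_rot: [0.005, 0.964, -0.011, 0.267]
wrist_force: [0.5, -0.2, -0.3]
gripper_width: 0.0132
[122.6937068   -0.44189305  73.50129593] [ 0.85686316 -0.01811444  0.51522558]
```

View pics/w12.png

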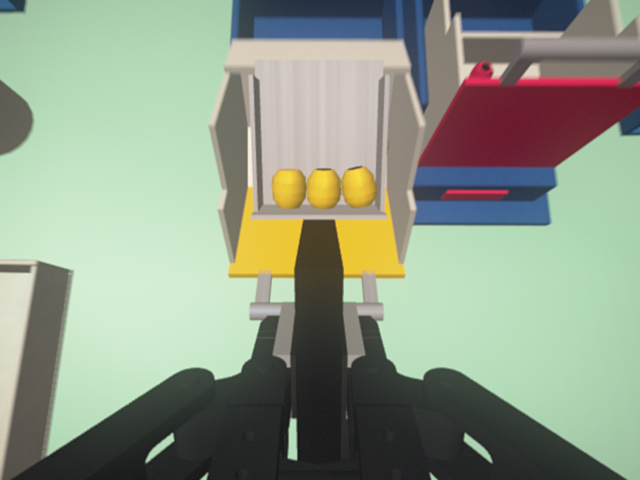

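Run:
```python
from h import *
from scipy.optimize import least_squares
i=cam('wrist');P,Q,s=tool()
pts=np.array([[104.4,-29.4,65.7],[104.4,30.6,65.7],[35.3,-29.5,37.7],[35.3,30.7,37.7]])/1000
obs=np.array([[256,60],[384,60],[252,218],[386,218]],float)
def mv(p):
    c=np.array([0,0,-.019]);r=R.from_rotvec([0,p[0],0]);return r.apply(pts-c)+c+[p[1],0,p[2]]
def f(p): return np.concatenate([np.array(proj(i,P+Q.apply(x)))-o for x,o in zip(mv(p),obs)])
print('before',f([0,0,0]).round(1))
r=least_squares(f,[0,0,0]);print(np.degrees(r.x[0]),r.x[1:]*1000,r.fun.round(1))
print(mv(r.x)*1000)
```

```text
before [ -5.3 -17.9   1.6 -18.1  -3.3  -9.6   1.8  -9.7]
-1.832708317848474 [-4.01695156  4.58832863] [-2.   0.1 -1.6 -0.  -0.6  0.  -0.8 -0.1]
[[ 97.6208248  -29.4         73.58385361]
 [ 97.6208248   30.6         73.58385361]
 [ 29.45164931 -29.5         43.38826596]
 [ 29.45164931  30.7         43.38826596]]
```

```bash
sed -i 's/^FE=.*/FE=np.array([.0976,.0006,.0756])/' h.py
python3 - <<'E'
from h import *
t=cam('top')
for u,v in [(142,224),(204,222.5),(203,293),(140,293)]: print(onz(t,u,v,.05))
i=cv2.imread('pics/t0.png') if 0 else cv2.imread('pics/top0.png')
cv2.imwrite('pics/tray.png',cv2.resize(i[205:310,120:225],None,fx=5.5,fy=5.5,interpolation=cv2.INTER_CUBIC))
sd=cv2.imread('pics/side0.png');cv2.imwrite('pics/trays.png',cv2.resize(sd[300:400,170:280],None,fx=5.5,fy=5.5,interpolation=cv2.INTER_CUBIC))
E
```

```text
[0.56198426 0.38353074 0.05      ]
[0.56263263 0.24127775 0.05      ]
[0.40242486 0.24291223 0.05      ]
[0.40486437 0.38568525 0.05      ]
```

View pics/tray.png

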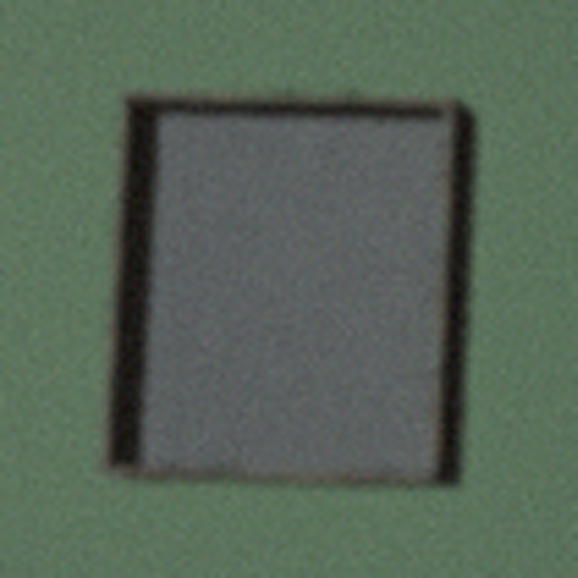

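View pics/trays.png

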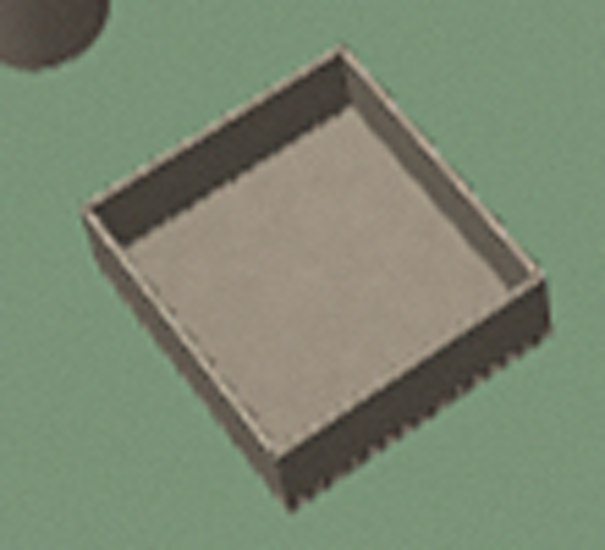

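Run:
```python
from h import *
t=cam('top');s=cam('side')
a=lambda u,v:(120+u/5.5,205+v/5.5);b=lambda u,v:(170+u/5.5,300+v/5.5)
X=[]
# +x+y corner: top TL ; side: left
for A,B in [((127,97),(88,210)),((452,100),(342,47)),((438,474),(545,275)),((110,468),(280,452))]:
    x,e=tri([(t,*a(*A)),(s,*b(*B))]);print(x.round(4),e[0].round(4));X.append(x)
c=np.mean(X,0);print(c)
p=np.array([c[0]-.025,c[1],.035])
P,Q,_=tool()
print('A',delta((.415,c[1],.215),tdn(-1.2,31)))
print('pitch',[sp(np.array([c[0]-.03,c[1],z]),pt-0,) for z,pt in[(.06,-40)]])
```

```text
[0.5649 0.3814 0.0465] 0.001
[0.5611 0.2456 0.0467] 0.0007
[0.4057 0.2506 0.0451] 0.0014
[0.4111 0.3865 0.0461] 0.0006
[0.48570906 0.31602924 0.04610981]
A (array([ 0.3, -0.3,  0. ]), array([ -81.4, -280.1,  -56.1]))
pitch [(array([  0.3, -71.3,  -0.2]), array([ -86.9, -281.7,  -19.3]))]
```

```bash
python3 -m creep '[[0,0,0,-10,-15,-10,5],[0,0,0,-25,-50,-20,5],[0,0,0,-40,-95,-30,5],[0,0,0,-55,-145,-40,5],[0,0,0,-70,-195,-50,5],[0,0,0,-81,-240,-56,5],[0,0,0,-81,-268,-56,5],[0,0,0,-81,-280,-56,5]]' 90
python3 - <<'E'
from h import *
snap('wrist','w13')
c=np.array([.486,.3155])
for z,pt,x in[(.13,0,-.03),(.09,-15,-.03),(.05,-30,-.03),(.035,-45,-.025)]: print(pt,sp(np.array([c[0]+x,c[1],z]),pt))
E
```

```text
clock: 16.45
tool_pos: [0.415, 0.3172, 0.2147]
eef_rot: [0.005, 0.963, -0.01, 0.27]
wrist_force: [0.5, 0.4, -1.7]
gripper_width: 0.0125
0 (array([  0.2, -31.3,   0. ]), array([-53.3,   0.5, -21.7]))
-15 (array([  0.2, -46.3,  -0. ]), array([-42.8,   0.4,   5. ]))
-30 (array([  0.2, -61.3,  -0. ]), array([-31.3,   0.3,  40.1]))
-45 (array([  0.2, -76.3,  -0.1]), array([-4. ,  0.1, 64.7]))
```

View pics/w13.png

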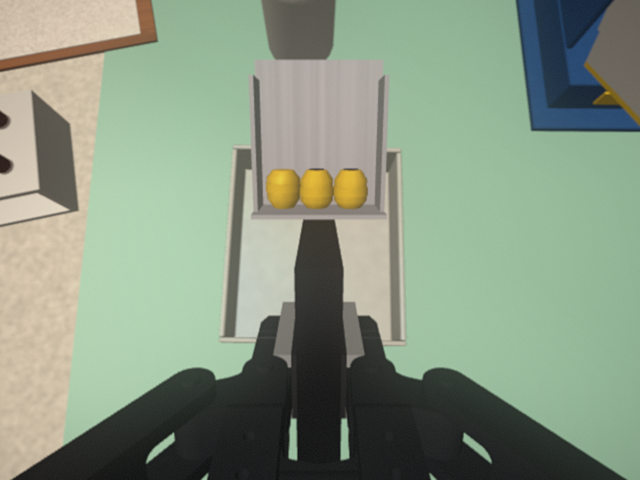

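```bash
python3 -m creep '[[0,-10,0,-20,0,-8,5],[0,-20,0,-38,0,-16,5],[0,-30,0,-52,0,-20,5],[0,-38,0,-48,0,-8,5],[0,-46,0,-43,0,12,5],[0,-54,0,-37,0,35,5],[0,-61,0,-31,0,47,5],[0,-69,0,-18,0,58,5]]'
python3 - <<'E'
from h import *
snap('wrist','w14')
c=np.array([.486,.3155])
print(fe())
for z,pt,x in[(.035,-45,-.025),(.035,-50,-.025)]: print(pt,sp(np.array([c[0]+x,c[1],z]),pt))
E
```

```text
clock: 17.5
tool_pos: [0.431, 0.3158, 0.1559]
eef_rot: [-0.003, 0.946, -0.011, -0.325]
wrist_force: [1.2, 0.5, 0.1]
gripper_width: 0.0129
[0.46238185 0.3127174  0.0328348 ]
-45 (array([ 0. , -6.6, -0.4]), array([  6.8,  -2.1, -11.5]))
-50 (array([ -0. , -11.6,  -0.4]), array([ 14.7,  -2.2, -18.9]))
```

View pics/w14.png

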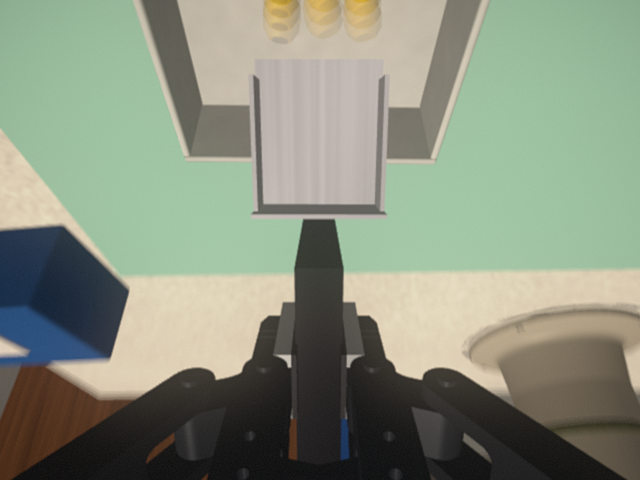

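Run:
```python
from h import *
print(sp(np.array([.455,.3155,.12]),-20))
print(sp(np.array([.44,.25,.12]),0))
print(sp(np.array([.455,.135,.08]),1.8))
print(sp(np.array([.455,.135,.03]),1.8))
```

```text
(array([ 0.1, 18.4, -0.4]), array([-78.9,  -1.4, -29. ]))
(array([ 0.2, 38.4, -0.4]), array([-96.1,  64.5,  21.8]))
(array([ 0.2, 40.2, -0.4]), array([-56.7, 178.9,  46.3]))
(array([ 0.2, 40.2, -0.4]), array([-25.7, 178.6,  85.4]))
```

```bash
python3 -m creep '[[0,9,0,-40,0,-20,5],[0,18.4,0,-79,-1,-29,5],[0,28,0,-88,30,-5,5],[0,38.4,0,-96,64,21,5],[0,40,0,-80,110,30,5],[0,40.2,0,-65,155,38,5],[0,40.2,0,-57,179,46,5],[0,40.2,0,-26,179,85,5]]'
python3 - <<'E'
from h import *
print(sp(np.array([.455,.135,.03]),1.8),sp(np.array([.455,.135,.002]),1.8))
snap('wrist','w15');snap('top','t15')
E
```

```text
clock: 18.55
tool_pos: [0.3571, 0.1355, 0.1041]
eef_rot: [0.002, 1.0, -0.015, 0.019]
wrist_force: [1.0, 0.1, -2.5]
gripper_width: 0.0128
(array([ 0.2, -0.4, -0.5]), array([-2.1, -2.2,  1.5])) (array([ 0.2, -0.4, -0.5]), array([-3.2, -2.3, 29.5]))
```

View pics/w15.png

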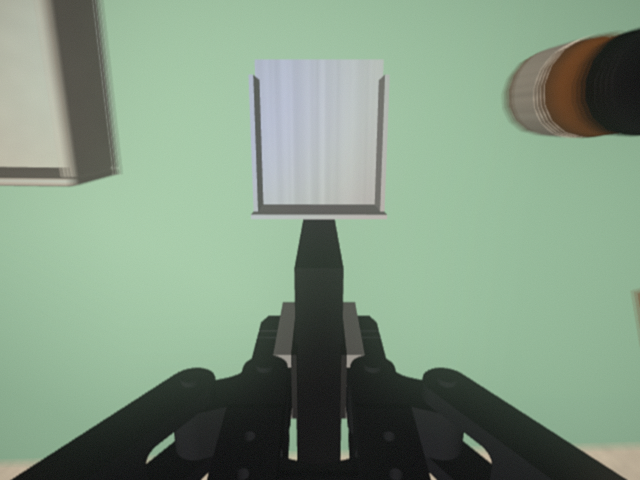

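View pics/t15.png

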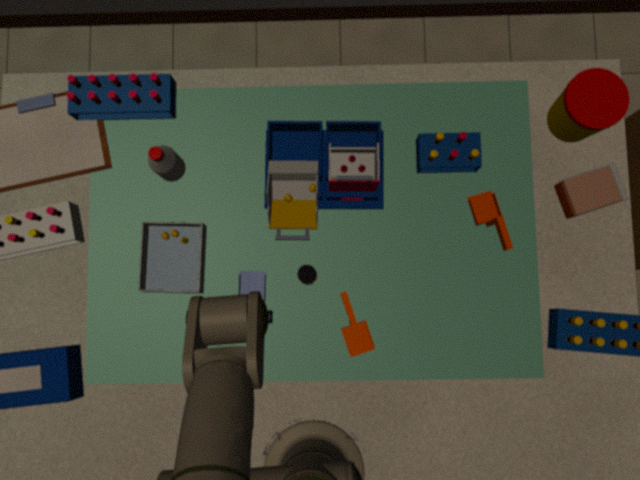

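Three caps lie in the tray (165–185, 233–240), two in the open bin (288,198; 313,188), and the bin remains open. Lower the scoop.

```bash
python3 -m creep '[[0,0,0,-3,0,12,5],[0,0,0,-3,0,22,5],[0,0,0,-3,0,29,5],[0,0,0,-3,0,31,5],[0,0,0,-3,0,31,5]]'
```

```text
clock: 19.27
tool_pos: [0.3512, 0.1362, 0.0701]
eef_rot: [0.003, 1.0, -0.014, 0.013]
wrist_force: [-2.9, -1.2, 6.8]
gripper_width: 0.0128
```

```bash
python3 -m creep '[[0,0,0,0,0,0,20],[0,0,0,0,0,0,35],[0,0,0,0,0,0,45],[0,0,0,0,0,-40,45],[0,0,0,0,0,-100,30],[0,0,0,0,0,-160,10]]'
python3 - <<'E'
from h import *
i,b=snap('wrist','w16')
E
```

```text
clock: 20.02
tool_pos: [0.3465, 0.137, 0.2319]
eef_rot: [0.003, 1.0, -0.014, 0.013]
wrist_force: [1.8, -0.5, -0.1]
gripper_width: 0.0129
```

View pics/w16.png

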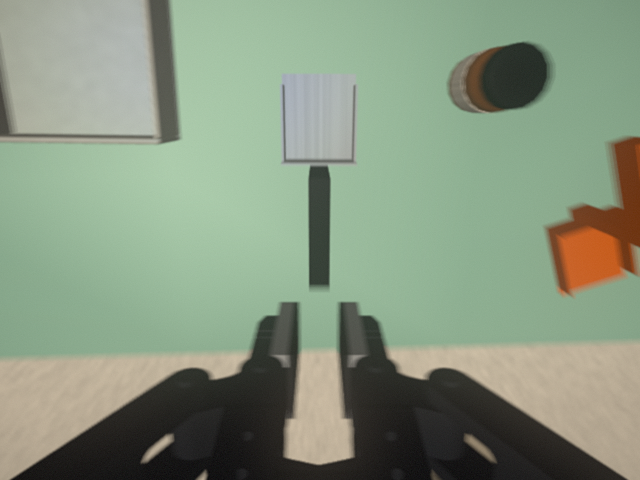

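```bash
cat >> h.py <<'E'
def cage(th,back=0):
    rh=np.hypot(.135,.002);ph=np.arctan2(.002,.135)
    a=np.radians(th)+ph; p=np.array([.6335,.0300,.06])+rh*np.array([-np.sin(a),0,np.cos(a)]); 
    Rt=R.from_rotvec([0,-np.radians(th/2),0])*tdn(88.8)
    return delta(p+(.010-back)*Rt.apply([0,0,1]),Rt)
E
python3 - <<'E'
from h import *
print(cage(60.2,.1))
E
```

```text
(array([-21.2,  22.7, -88.3]), array([122.6, 103.9,  40.8]))
```

```bash
python3 -m creep '[[-2.3,2.5,-9.8,13,10,0,40],[-4.7,5,-19.6,27,22,0,40],[-7,7.6,-29.4,40,34,5,40],[-9.4,10,-39.2,54,46,10,40],[-11.8,12.6,-49,68,58,15,40],[-14,15.1,-58.8,82,69,20,40],[-16.5,17.7,-68.7,95,80,28,40],[-18.8,20.2,-78.5,109,92,35,40]]'
python3 - <<'E'
from h import *
print(cage(60.2,.1))
E
```

```text
clock: 21.08
tool_pos: [0.4554, 0.0436, 0.2087]
eef_rot: [0.164, 0.757, 0.609, 0.171]
wrist_force: [0.6, 0.4, -0.1]
gripper_width: 0.04
(array([ -2.6,   2.6, -10.6]), array([-10.6,  13.1,  12.2]))
```

```bash
python3 -m creep '[[-2.6,2.6,-10,-10.6,13,12,40],[-2.6,2.6,-10.6,-10.6,13,12,40]]'
python3 - <<'E'
from h import *
print(cage(60.2,.1),cage(60.2,0))
i,b=snap('wrist','w17')
E
```

```text
clock: 21.32
tool_pos: [0.4701, 0.0293, 0.2028]
eef_rot: [0.182, 0.689, 0.676, 0.185]
wrist_force: [0.4, -0.5, -0.3]
gripper_width: 0.04
(array([0. , 0. , 0.1]), array([ 0.7,  0.3, -0.3])) (array([0. , 0. , 0.1]), array([ 0.7,  0.3, 99.7]))
```

View pics/w17.png

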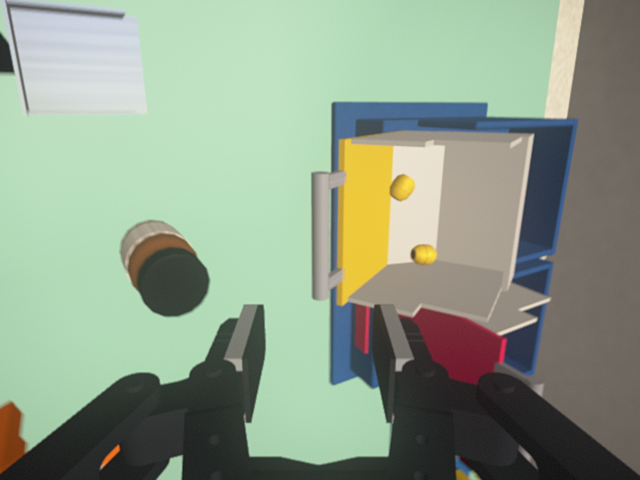

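Bar (320,235) lies in line between the fingers; two caps are in the bin. Descend and cage.

```bash
python3 -m creep '[[0,0,0,0.7,0,40,40],[0,0,0,0.7,0,80,40],[0,0,0,0.7,0,99.5,40],[0,0,0,0.7,0,99.5,25],[0,0,0,0.7,0,99.5,14],[0,0,0,0.7,0,99.5,14]]' 20
python3 - <<'E'
from h import *
for t in [56,52.5,49,45,41,37.5,34,30,22.5,15,7.5,0]: print(t,*cage(t))
E
```

```text
clock: 22.12
tool_pos: [0.5202, 0.0299, 0.1177]
eef_rot: [0.183, 0.689, 0.677, 0.186]
wrist_force: [-0.9, 0.0, 0.1]
gripper_width: 0.0142
56 [ 2.2 -0.   0.2] [ 0.2  8.  -3.8]
52.5 [ 4.  -0.1  0.2] [ 0.3 15.1 -7.3]
49 [ 5.7 -0.1  0.2] [  0.4  22.5 -10.4]
45 [ 7.7 -0.1  0.2] [  0.6  31.1 -13.3]
41 [ 9.7 -0.2  0.2] [  0.7  40.  -15.5]
37.5 [11.5 -0.2  0.2] [  0.9  47.8 -17. ]
34 [13.2 -0.2  0.2] [  1.   55.7 -18. ]
30 [15.2 -0.3  0.2] [  1.2  64.7 -18.5]
22.5 [19.  -0.3  0.2] [  1.5  81.8 -17.7]
15 [22.7 -0.4  0.2] [  1.8  98.5 -14.7]
7.5 [26.5 -0.5  0.2] [  2.  114.7  -9.5]
0 [30.2 -0.6  0.2] [  2.3 130.   -2.1]
```

```bash
python3 -m creep '[[2.2,0,0,0,8,-4,14],[4,0,0,0,15,-7.3,14],[5.7,0,0,0,22.5,-10.4,14],[7.7,0,0,0.5,31,-13.3,14],[9.7,0,0,0.5,40,-15.5,14],[11.5,0,0,1,48,-17,14],[13.2,0,0,1,55.7,-18,14],[15.2,0,0,1,64.7,-18.5,14]]'
python3 - <<'E'
from h import *
snap('wrist','w18')
for t in [26,22.5,19,15,11,7.5,3.5,0,-1]: print(t,*cage(t))
E
```

```text
clock: 23.12
tool_pos: [0.5667, 0.0298, 0.1672]
eef_rot: [0.09, 0.707, 0.695, 0.094]
wrist_force: [-0.3, -0.8, -0.0]
gripper_width: 0.0141
26 [ 2.1 -0.2  0.2] [ 0.6  7.  -0.8]
22.5 [ 3.8 -0.3  0.2] [ 0.8 14.8 -2.2]
19 [ 5.6 -0.3  0.2] [ 0.9 22.7 -3.2]
15 [ 7.6 -0.3  0.2] [ 1.1 31.8 -3.7]
11 [ 9.6 -0.4  0.2] [ 1.2 40.9 -3.5]
7.5 [11.3 -0.4  0.2] [ 1.4 48.8 -2.8]
3.5 [13.3 -0.4  0.2] [ 1.5 57.7 -1.5]
0 [15.1 -0.5  0.2] [ 1.6 65.5  0.2]
-1 [15.6 -0.5  0.2] [ 1.7 67.7  0.8]
```

View pics/w18.png

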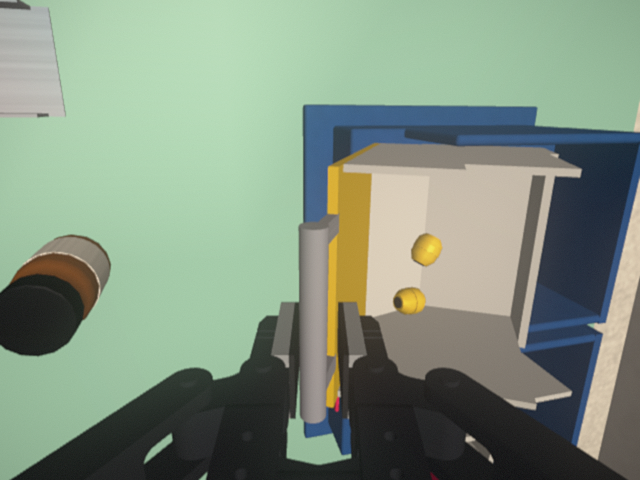

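```bash
python3 -m creep '[[2.1,0,0,0.5,7,-1,14],[3.8,0,0,0.5,15,-2,14],[5.6,0,0,1,22.7,-3,14],[7.6,0,0,1,32,-3.7,14],[9.6,0,0,1,41,-3.5,14],[11.3,0,0,1,49,-2.8,14],[13.3,0,0,1.5,57.7,-1.5,14],[15.1,0,0,1.5,65.5,0,14]]'; python3 -m creep '[[0,0,0,0,2,0,14],[0,0,0,0,4,0,14],[0,0,0,0,5,0,14]]'
```

```text
clock: 24.18
tool_pos: [0.6315, 0.0299, 0.1857]
eef_rot: [-0.003, 0.713, 0.701, 0.003]
wrist_force: [-0.4, -1.2, -0.6]
gripper_width: 0.0142
clock: 24.55
tool_pos: [0.6342, 0.0297, 0.1857]
eef_rot: [-0.005, 0.713, 0.701, 0.001]
wrist_force: [-15.3, -0.7, 4.7]
gripper_width: 0.0141
```

Firm stop felt (15 N), shut. Now release and rise.

```bash
python3 -m creep '[[0,0,0,0,-2,0,20],[0,0,0,0,-2.5,0,30],[0,0,0,0,-2.5,0,34],[0,0,0,0,-2.5,-50,34],[0,0,0,0,-2.5,-110,34],[0,0,0,0,-100,-140,34],[0,0,0,0,-160,-140,34],[0,0,0,0,-210,-140,34]]'
python3 - <<'E'
from h import *
snap('top','t19');snap('side','s19',(150,160,400,420),2.3);snap('wrist','w19')
E
```

```text
clock: 25.55
tool_pos: [0.4465, 0.0318, 0.326]
eef_rot: [-0.004, 0.713, 0.702, 0.001]
wrist_force: [0.3, -0.5, 0.8]
gripper_width: 0.0335
```

View pics/t19.png

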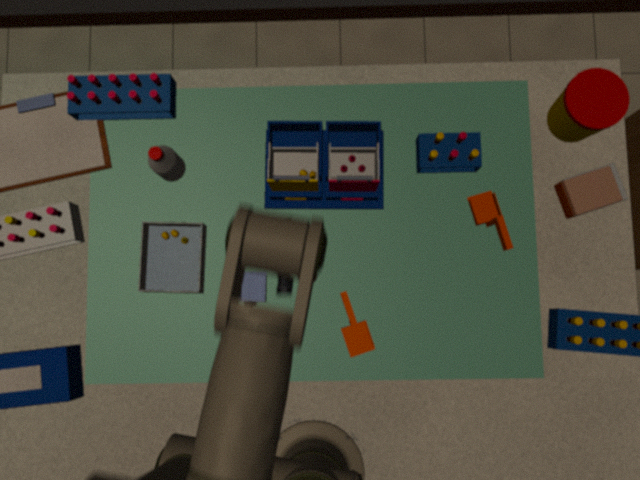

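View pics/s19_c.png

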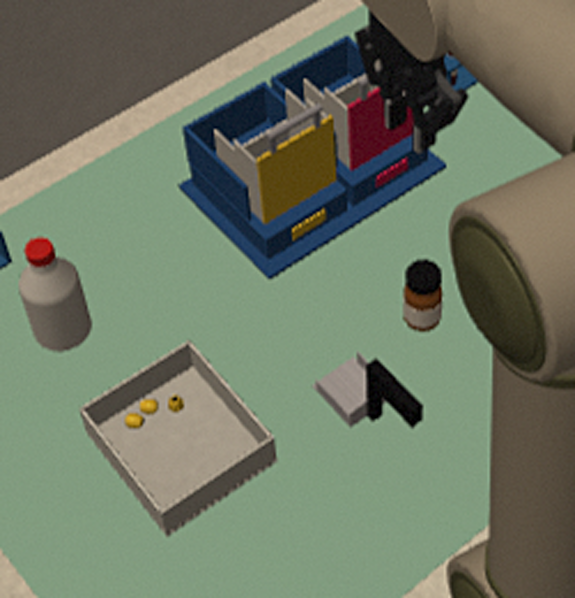

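View pics/w19.png

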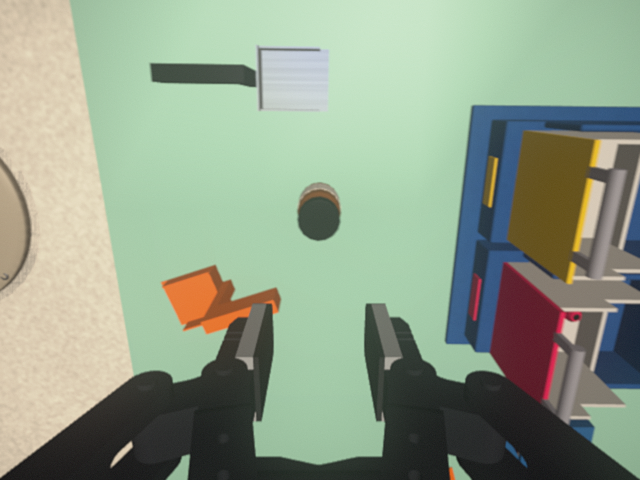

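Run:
```python
import cv2,numpy as np
for n in ['top0','t19']:
    b=cv2.imread(f'pics/{n}.png');h=cv2.cvtColor(b,cv2.COLOR_BGR2HSV)
    for nm,(x0,x1),lo,hi in [('y',(266,322),18,35),('p',(326,384),160,180)]:
        r=h[176:196,x0:x1];m=(r[...,0]>=lo)&(r[...,0]<=hi)&(r[...,1]>120)&(r[...,2]>30)
        v,u=np.nonzero(m);print(n,nm,m.sum(),176+v.min(),176+v.max(),v.mean()+176,u.mean()+x0)
a=cv2.imread('pics/top0.png');c=cv2.imread('pics/t19.png')
print(cv2.absdiff(a,c)[176:200,262:390].mean(), cv2.absdiff(a,c)[60:100,400:500].mean())
```

```text
top0 y 463 178 190 184.29805615550757 293.34125269978404
top0 p 354 179 190 184.27966101694915 353.34180790960454
t19 y 475 176 190 184.08631578947367 293.9221052631579
t19 p 374 179 190 184.59625668449198 353.2914438502674
4.4345703125 3.5753333333333335
```

Same as at the start: both bins are shut. Handing in.

```bash
python3 -c "
from rig import ctrl
print(ctrl.hand_in());print(ctrl.sense()['clock'])"
```

```text
the job is handed in; nothing more can be done
None
the job is handed in; nothing more can be done
```

The job is done and handed in at about 26 s. I swung the yellow bin fully open by its bar and lifted three caps in one scoop load. I tipped all three into the tray, set the scoop down flat between the tray and the jar, and swung the bin shut to its stop.

- **Caps:** the last pictures show three in the tray and two back in the yellow bin. None was spilled and I saw no finger touch one.
- **Bins:** both front panels sit where they did in the first top picture, to within about half a pixel. I pressed the yellow one shut until it pushed back with about 15 N.
- **Scoop and bystanders:** the scoop lies flat, its pan about 0.19 m from the tray centre. The bottle, jar and tube rack look unmoved by eye; I did not measure them.
- **What went off plan:** while lifting the load, the scoop's nose pressed on the bin's rear wall and the scoop slipped about 2° and 5–6 mm in the grip. I re-measured it and allowed for that. A fourth cap fell off the scoop's edge back into the bin.
- **Disagreement:** the top camera and the wrist camera differed by about 2–3 mm on where the bin is sideways, which the clearances absorbed.

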